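Unlatch the slab roller, ease its drum home and pin it

TASK

The clay slab is rolled out: flick the red pawl off the brass ratchet wheel so that it stays thrown back, then ease the drum back by its crank, slowly and without letting it spin, until its cross-hole lies under the bore in the leaning cross bar. Take the orange lock pin from the wooden stand and push it through the bore into the drum until its shoulder sits on the bar, let go, and leave the pawl thrown off. Leave the bowl, the jar, the amber bottle and the beaker standing where they are.

Things in the scene. Friction and masses are not known exactly. Their poses are not given: they have to be found in the camera images.
- roller: Fixed table-top slab roller, base 260 x 188 mm (x, y); green cheeks at y = +-86 mm, 12 mm thick, 150 mm long, tops at z = 150 mm. Origin: centre of its underside, on the table; x points away from its front, y to its left. Drum axis along y at x = 0, z = 100 mm. On the left (y = 103 mm): brass ratchet wheel, radius 52 mm, and the red pawl, pivot at x = -68, z = 164 mm. Crank on the right.
- lockbar: Aluminium cross bar of the roller, fixed between the cheeks above the drum, 46 x 160 x 26 mm. Origin: centre of its underside. Its z is the bore's axis, pointing up and out, leaning 25 degrees from vertical towards the roller's -x; its y is the roller's y. The round through bore is 15 mm wide.
- bore_mouth (a point): Centre of the bore's mouth, on the upper face of the cross bar (roller frame: x = -33, y = 0, z = 170.7 mm). The pin goes in here along the lock bar's -z.
- drum (a joint): Drum angle, rad, about the roller's +y; grows as it is wound (crank going up and over, to the rear). At 0 the drum's hidden cross-hole (18 mm square) is under the bore; the pin enters within about 0.05 rad of 0. Starts at 0.95 to 1.5; 0 is no stop (travel -0.35 to 2.2). A 0.5 N m drag brake holds it where it is left, pawl on or off. 14 teeth; with the pawl on it turns back to the next tooth only.
- crank_grip (a point): Middle of the crank's round wooden handle, 18 mm diameter, along the roller's y from -112 to -190 mm, on a circle of 110 mm radius about the drum's axis. At drum angle q the crank stands 15 degrees + q above the roller's -x direction, going up and over; so at 0 it is 106 mm in front of the axis and 28 mm above it. The 10 mm thick crank arm is at y = -104 mm. About 4.5 N turns it.
- pawl (a joint): Angle of the red pawl, rad: about -0.2 to 0.2 resting on the ratchet wheel, 0.8 thrown off against its stop. The spring works over centre at 0.4: below, it presses the pawl on the wheel; above, it snaps it to 0.8 and holds it there. Grows as the lever's top is pushed towards the roller's front (-x), with about 2 N.
- pawl_lever (a point): Centre of the red cross knob (14 mm diameter, 24 mm long along the roller's y) on top of the pawl's thumb lever, 54 mm from the pivot, 103 mm left of the roller's middle. With the pawl at 0 it is at roller x = -46.5, z = 214 mm; thrown off it has swung over the pivot to about x = -89, z = 214 mm. Nothing stands above it.
- pin: Orange lock pin, loose, about 120 g: 12 mm shank, 65 mm long, pointed at the foot, below a round grip head 26 mm in diameter and 35 mm tall. Origin: centre of the foot; z along the pin towards the head. It starts upright in the stand, the head's underside (shoulder) on the stand's top.
- pin_shoulder (a point): On the pin's axis at the head's underside, 65 mm above the foot. Fully home, it lies at the bore's mouth.
- stand: Fixed dark wooden tool stand, 100 x 120 x 75 mm (x, y, z). Origin: centre of its underside. The pin stands in a 16 mm hole in the middle of its top. Four short upright tool handles (12 mm thick, up to 130 mm above the table) stand at y = +-46, x = +-18 mm: fingers have room only at the pin's -x and +x sides. It is left or right of the roller.
- bowl: Terracotta bowl, 120 mm wide, 70 mm tall, loose. Origin: centre of its foot. Leave it alone. Either the bowl or the stand is on the left of the roller, the other on the right.
- jar: Blue jar with white lid, 60 mm wide, 100 mm tall, loose, close to the roller's left side. Origin: centre of its foot. Leave it alone.
- beaker: White beaker, 70 mm wide, 85 mm tall, loose, close to the roller's right side behind the crank. Origin: centre of its foot. Leave it alone.
- flask: Amber glass bottle with a black cap, 54 mm wide, 180 mm tall, loose, close to the roller's front left, about 90 mm left of the pawl. Origin: centre of its foot. Leave it alone.
There are look-alikes about, which are no part of the job. There is more than one size of the pin; the one meant has the size given above.

How it is judged (in metres and radians):
On the way, in this order (a step that is already met when the one before it is completed fails the run):
1. the pawl is thrown off while the drum is still wound (value of joint pawl above 0.6 rad and value of joint drum above 0.4 rad), for 0.1 s.
2. the drum has been eased back and stands still with its cross-hole under the bore (value of joint drum between -0.12 and 0.12 rad and velocity of joint drum between -0.15 and 0.15 rad/s and value of joint pawl above 0.6 rad), for 0.2 s.
3. the pin is through the bore and in the drum, its shoulder on the bar (distance between pin_shoulder and bore_mouth below 0.006 m and angle between the z axis of pin and the z axis of lockbar, either way round below 0.15 rad), for 0.2 s.
At the end, for the whole second after the job is handed in: The pin's shoulder is within 6 mm of the bore's mouth and the pin within 0.15 rad of the bore's axis, at rest and released; the drum is within 0.12 rad of its home; the pawl is thrown off (over 0.6 rad); bowl, jar, amber bottle and beaker stand upright within 30 mm of where they were (all of step 3 and value of joint drum between -0.12 and 0.12 rad and value of joint pawl above 0.6 rad and linear speed of pin below 0.02 m/s and distance of each of bowl, jar, beaker, flask from where it was at the start of the episode below 0.03 m and angle between each of bowl, jar, beaker, flask's own z axis and vertical below 0.2 rad); the robot touches nothing.
It fails at once if the drum is let spin back (faster than 2.5 rad/s) (velocity of joint drum below -2.5 rad/s).
It fails at once if the bowl is knocked away or over (distance of bowl from where it was at the start of the episode above 0.05 m or angle between bowl's own z axis and vertical above 0.5 rad).
It fails at once if the jar is knocked away or over (distance of jar from where it was at the start of the episode above 0.05 m or angle between jar's own z axis and vertical above 0.5 rad).
It fails at once if the beaker is knocked away or over (distance of beaker from where it was at the start of the episode above 0.05 m or angle between beaker's own z axis and vertical above 0.5 rad).
It fails at once if the flask is knocked away or over (distance of flask from where it was at the start of the episode above 0.05 m or angle between flask's own z axis and vertical above 0.5 rad).
It also fails if it takes over 72 s, if anything falls off the work surface, if the arm or the gripper's body presses on something with over 40 N, if the wrist force passes 120 N, or if a joint passes its speed limit or range.

ROBOT

A 6-joint arm with a two-finger parallel gripper is mounted at the origin on the work surface. World frame = base frame: x ahead of the robot, y to its left, z up, the work surface at z = 0. Lengths are in m, angles in degrees, forces in N, time in s.
With the tool pointing down it reaches from about 0.4 to 0.825 m from the base axis. Payload 7 kg.
Tool frame: the origin (TCP) lies midway between the tips of the shut fingers; the grasp point (between the pads) lies 19 mm behind it (ctrl.grasp_offset is the distance from the TCP to the grasp point, in m); z points along the fingers, x is the direction in which the jaws open and shut, and the axes are right-handed (so a half turn about z gives the same grasp; the last joint's range is limited). The gripper opens to 88 mm and grips with 3 to 60 N. Pads are 19 mm wide; open, the fingers measure 130 mm over their backs; the gripper's body (78 mm by 193 mm) begins 47 mm behind the grasp point.
Start: joints at [16.507, 20.546, 0.682, 0, -70.136, -16.507], TCP at [0.675, -0, 0.227] pointing down, gripper open.
Joint ranges: [-176.03, 176.03], [-82.01, 121.73], [-58.28, 71.71], [-173.87, 95.51], [-174.79, -0.11], [-173.66, 173.66]. Speed limits (degrees/s): [136.94, 136.94, 172.46, 180, 180, 180].

INTERFACE

Orientations are given as [roll, pitch, yaw] about the fixed x, y, z axes, in that order (R = Rz(yaw) Ry(pitch) Rx(roll)).
In Python, from plant import sensors, snapshot, order, ctrl gives the robot as it stands.
- The arm moves only by the tool send_rows, never from a script. Its argument "commands" is a list of rows, each a list of 3 entries, a list of its own where there are three numbers: the closure, from 0 (fully open) to 1 (shut), then the shift along the world's x, y, z in units of 0.25 m (1.0 is 0.25 m), then the turn, a rotation vector about the world's x, y, z in units of 360 degrees (1.0 is 360 degrees). In form: [[hand, [x, y, z], [ax, ay, az]], ...]. A call has 1 to 12 rows; each row shifts and turns the pose as measured when the row begins; what a row does not reach is not made up. A row lasts 1/10 s, in which the tool goes at most 50 mm and 8.59 degrees, less where a joint would pass 70% of its speed; a pose out of reach is approached as far as the arm can. A call with a number of a shift or a turn outside -1 to 1 is refused whole. A call with a gripper value outside its range is refused whole. The fingers move at their own pace and stop on an object; the grip force is fixed at half the most. Time passes only in rows, so rows that do not move let the fingers close. It gives the time, the measured TCP pose, the force and the opening at its end, in the units of the state.
- sensors.get_obs(): the state, without advancing time (a new reading comes with each control period).
- snapshot(name): name is "scene" or "side" or "wrist"; returns a dict with "color" (420x560x3 uint8, blue, green, red), "z_map" (420x560 float32, m along the optical axis (not along the pixel's ray), 0 where there is no reading), "mtx" (3x3 intrinsics, pixels), "k1" (the pictures are not rectified: a ray, as slopes to the right and down, at radius r is drawn at 1 + k1 r^2 times it, then the intrinsics apply), "xyz" and "attitude" of the camera in the world. Camera axes: x right, y down, z forward; pixel columns grow to the right and rows downward; lengths in m; the calibration is good to about 2 mm. A picture is of the moment at which its call begins.
- order.close_job(): hands the job in, once; it reports no verdict.
The state is a dict: "clock": time; "joint_pos": joint angles; "qvel": joint speeds; "tau": joint torques, N m; "tool_pos": TCP position; "orientation": TCP orientation; "force": force on the tool from outside, world axes, zero at the start; "moment": the same for the moment, N m; "opening": finger opening in m.
Only numpy, scipy, OpenCV 4.12 (cv2) and the standard library are available. Lean on these libraries where they do the work, as an engineer would, in place of code of your own. Each camera call takes 0.05 s, during which the arm holds its last target.

## Working session

There is one attempt and no reset: what is moved stays moved. The work goes in short steps, Python scripts to look and compute and a tool call to move; the robot and the scene stay as the last step left them, time stands still between calls to the robot, and variables do not carry over. Pictures are saved under pics/ and viewed, and the job is handed in when it is done.

Besides the shell and the picture viewer there is one more tool, called after "Request:" as name([rows], argument=value, ...), one row to a line, values as JSON. send_rows: Moves the arm, as the interface text tells. Its arguments: {"type":"object","properties":{"commands":{"type":"array","items":{"type":"array"}}},"required":["commands"]}

```bash
ls; mkdir -p pics; cat > h.py <<'E'
import numpy as np, cv2
from plant import sensors, snapshot, order, ctrl
from scipy.spatial.transform import Rotation as R
def shot(name, fn):
    s=snapshot(name); cv2.imwrite('pics/'+fn+'.png', s['color']); np.savez('pics/'+fn+'.npz', **{k:np.asarray(v) for k,v in s.items()}); return s
E
python3 - <<'E'
from h import *
print(sensors.get_obs()); print([x for x in dir(ctrl) if x[0]!='_'])
for n in ('scene','side','wrist'):
    s=shot(n,n+'0'); print(n,s['mtx'],s['k1'],s['xyz'],s['attitude'])
E
```

```text
pics
{'clock': 0.0, 'joint_pos': array([ 1.65044329e+01,  2.05921539e+01,  6.32054120e-01, -2.06782560e-02,
       -7.01349963e+01, -1.65086707e+01]), 'qvel': array([ 0.05323333,  0.00160157, -0.03251248, -0.0661589 , -0.01964261,
       -0.02349308]), 'tau': array([-8.00930356e-04, -5.82726967e+01,  2.93058443e+01,  6.99745238e+00,
        6.93249181e-03, -2.06530804e-04]), 'tool_pos': array([ 6.74498332e-01, -5.60678928e-05,  2.25599753e-01]), 'orientation': array([-1.79991612e+02, -9.67000902e-02,  1.79988712e+02]), 'force': array([ 0.6570782 ,  0.83330825, -0.24293725]), 'moment': array([-0.00474495, -0.01777035, -0.01012103]), 'opening': 0.08762972077267626}
['PlanningError', 'grasp_offset']
scene [[395.972434     0.         280.50186345]
 [  0.         395.972434   214.39678097]
 [  0.           0.           1.        ]] -0.10145798030955398 [1.18285132 0.43781747 1.12069938] [-142.29628567   -0.27654137  128.24216315]
side [[486.02717347   0.         279.47019192]
 [  0.         486.02717347 203.03684557]
 [  0.           0.           1.        ]] -0.0757028155342472 [-0.08122023 -0.72276711  0.80155767] [-123.83653604    0.65686768  -45.08260083]
wrist [[373.53387176   0.         272.49076304]
 [  0.         373.53387176 203.3696882 ]
 [  0.           0.           1.        ]] -0.030427376509521827 [ 0.67513172 -0.06855982  0.38464549] [ 1.65288563e+02 -9.72542794e-02 -1.79996738e+02]
```

View pics/scene0.png

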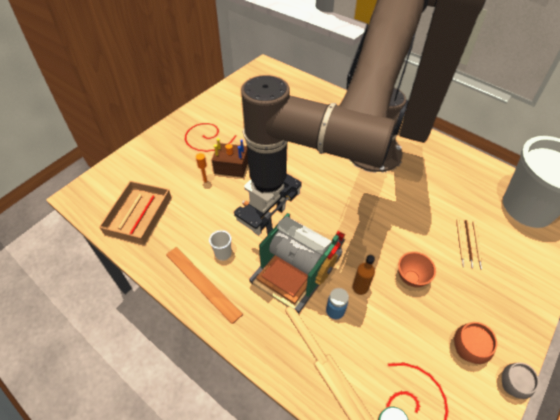

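View pics/side0.png

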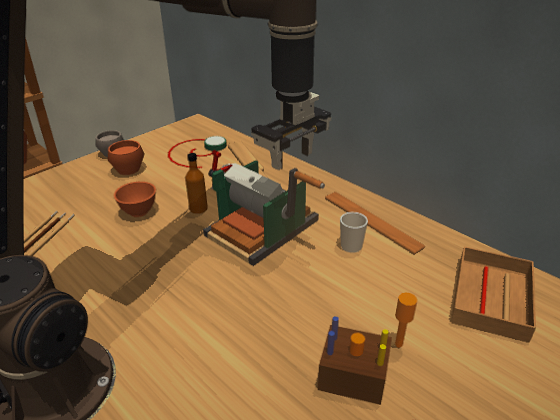

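View pics/wrist0.png

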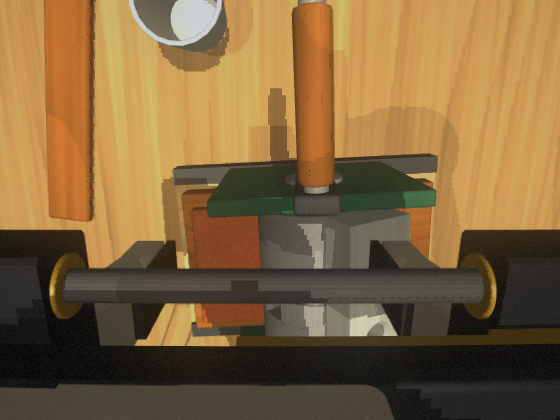

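```bash
cat >> h.py <<'E'
def load(fn): return dict(np.load('pics/'+fn+'.npz'))
def cloud(s):
    h,w=s['z_map'].shape; u,v=np.meshgrid(np.arange(w),np.arange(h))
    p=cv2.undistortPoints(np.stack([u,v],-1).reshape(-1,1,2).astype(np.float64),s['mtx'],np.array([float(s['k1']),0,0,0])).reshape(h,w,2)
    P=np.dstack([p,np.ones((h,w))])*s['z_map'][...,None]
    W=P@R.from_euler('xyz',s['attitude'],degrees=True).as_matrix().T+s['xyz']
    W[s['z_map']<=0]=np.nan
    return W
def proj(s,pts):
    Rm=R.from_euler('xyz',s['attitude'],degrees=True).as_matrix()
    c=(np.atleast_2d(pts)-s['xyz'])@Rm
    return cv2.projectPoints(c,np.zeros(3),np.zeros(3),s['mtx'],np.array([float(s['k1']),0,0,0]))[0].reshape(-1,2)
E
python3 - <<'E'
from h import *
for n in ('scene0','side0'):
    s=load(n); W=cloud(s); z=W[...,2]
    print(n, 'table z', np.nanmedian(z[(abs(z)<.03)]))
    # crop
    im=s['color']; 
    r=(slice(60,280),slice(80,480)) if n=='side0' else (slice(100,330),slice(180,480))
    cv2.imwrite(f'pics/{n}z.png',cv2.resize(im[r],None,fx=2,fy=2,interpolation=cv2.INTER_CUBIC))
    hsv=cv2.cvtColor(im,cv2.COLOR_BGR2HSV)
    # green cheeks
    m=(hsv[...,0]>60)&(hsv[...,0]<95)&(hsv[...,1]>100)&(hsv[...,2]>30)&(z>0.03)&(z<0.2)
    P=W[m]; print('green',P.shape,np.percentile(P,[1,50,99],axis=0).round(3).tolist())
    m=(hsv[...,0]<5)|(hsv[...,0]>175); m&=(hsv[...,1]>150)&(hsv[...,2]>100)&(z>0.1)
    P=W[m]; print('red',P.shape,np.percentile(P,[1,50,99],axis=0).round(3).tolist())
E
```

```text
scene0 table z -0.0013227519233789398
green (471, 3) [[0.576, -0.005, 0.036], [0.692, 0.162, 0.133], [0.718, 0.178, 0.175]]
red (92, 3) [[0.575, 0.17, 0.138], [0.59, 0.183, 0.164], [0.632, 0.191, 0.222]]
side0 table z 0.0007489176188090751
green (666, 3) [[0.55, -0.012, 0.035], [0.574, 0.155, 0.11], [0.687, 0.167, 0.174]]
red (32, 3) [[0.566, 0.166, 0.162], [0.597, 0.176, 0.166], [0.621, 0.184, 0.224]]
```

View pics/scene0z.png

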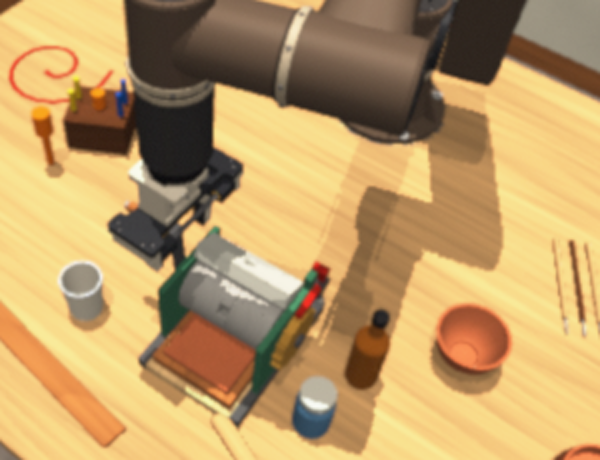

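View pics/side0z.png

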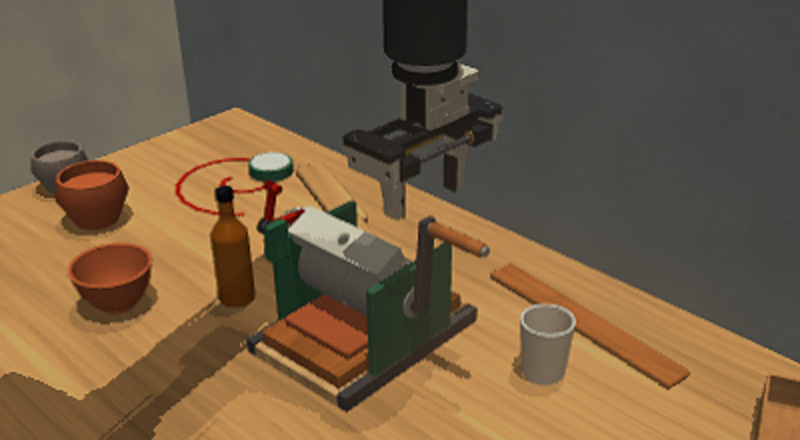

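```bash
cat > fit.py <<'E'
from h import *
from scipy.optimize import least_squares
def sdbox(p,c,hs):
    q=np.abs(p-c)-hs
    return np.linalg.norm(np.maximum(q,0),axis=1)+np.minimum(q.max(1),0)
Rl=R.from_euler('y',-25,degrees=True)
mouth=np.array([-.033,0,.1707]); 
orig=mouth-Rl.apply([0,0,.026])
def sdf(p):
    d=np.stack([sdbox(p,[0,.086,.09],[.075,.006,.06]),sdbox(p,[0,-.086,.09],[.075,.006,.06]),
      sdbox(Rl.inv().apply(p-orig),[0,0,.013],[.023,.08,.013])])
    return d[np.argmin(np.abs(d),0),np.arange(len(p))]
def fit(names,free=True):
    Ps=[]
    for i,n in enumerate(names):
        W=cloud(load(n)).reshape(-1,3); 
        c=W-[0.635,.082,0]; m=(np.abs(c[:,:2])<.14).all(1)&(W[:,2]>.06)&(W[:,2]<.185)
        Ps.append(np.c_[W[m],np.full(m.sum(),i)])
    P=np.concatenate(Ps)
    def f(x,P=P):
        p=P[:,:3].copy()-[x[0],x[1],0]
        if free:
            off=np.array(list(x[3:])).reshape(-1,3)[P[:,3].astype(int)]; p-=off
        return sdf(R.from_euler('z',-x[2]).apply(p))
    best=None
    for yaw in (-.2,0,.2):
        x0=[.635,.082,yaw]+([0]*3*len(names) if free else [])
        reg=lambda x:np.concatenate([f(x)[np.abs(f(x))<1], 20*np.array(x[3:])])
        for sc in (.01,.003,.0015):
            r=least_squares(reg,x0,loss='cauchy',f_scale=sc); x0=r.x
        if best is None or r.cost<best.cost: best=r
    x=best.x; res=np.abs(f(x))
    print('fit',x.round(4),'yaw',np.degrees(x[2]).round(2),'inl<3mm',(res<.003).sum(),len(res),best.cost)
    return x
if __name__=='__main__':
    for names in (['scene0'],['side0'],['scene0','side0']): x=fit(names)
    np.save('roller.npy',x[:3])
E
python3 fit.py
python3 - <<'E'
from h import *
x=np.load('roller.npy'); T=lambda p: R.from_euler('z',x[2]).apply(np.atleast_2d(p))+[x[0],x[1],0]
pts={'mouth':[-.033,0,.1707],'axisR':[0,-.104,.1],'knob0':[-.0465,.103,.214],'pivot':[-.068,.103,.164],'c1':[.075,-.092,.15],'c2':[-.075,-.092,.15],'c3':[.075,.092,.15],'c4':[-.075,.092,.15],'b1':[.13,.094,0.],'b2':[-.13,.094,0],'b3':[.13,-.094,0],'b4':[-.13,-.094,0]}
for n in('scene0','side0'):
    s=load(n); im=s['color'].copy()
    im=cv2.resize(im,None,fx=3,fy=3,interpolation=cv2.INTER_CUBIC)
    for k,p in pts.items():
        w=T(p); u=proj(s,w)[0]; c=tuple(int(t) for t in u*3+1)
        cv2.drawMarker(im,c,(255,0,255),cv2.MARKER_CROSS,12,1)
        if n=='scene0':print(k,w.round(3)[0])
    cu=(proj(s,T([0,0,.1]))[0]*3).astype(int); 
    cv2.imwrite(f'pics/{n}ov.png',im[max(cu[1]-250,0):cu[1]+250,max(cu[0]-300,0):cu[0]+300])
E
```

```text
fit [ 0.6385  0.0933  0.0481  0.      0.     -0.0019] yaw 2.76 inl<3mm 1287 3269 0.01083235937083061
fit [ 0.6385  0.077   0.0504 -0.      0.     -0.0007] yaw 2.89 inl<3mm 2542 3904 0.008387678252963172
fit [ 0.6385  0.0932  0.05   -0.      0.     -0.0019  0.     -0.0162 -0.0007] yaw 2.87 inl<3mm 3831 7173 0.019233020212390428
mouth [0.606 0.092 0.171]
axisR [ 0.644 -0.011  0.1  ]
knob0 [0.587 0.194 0.214]
pivot [0.565 0.193 0.164]
c1 [0.718 0.005 0.15 ]
c2 [ 0.568 -0.002  0.15 ]
c3 [0.709 0.189 0.15 ]
c4 [0.559 0.181 0.15 ]
b1 [0.764 0.194 0.   ]
b2 [0.504 0.181 0.   ]
b3 [0.773 0.006 0.   ]
b4 [ 0.513 -0.007  0.   ]
```

View pics/side0ov.png

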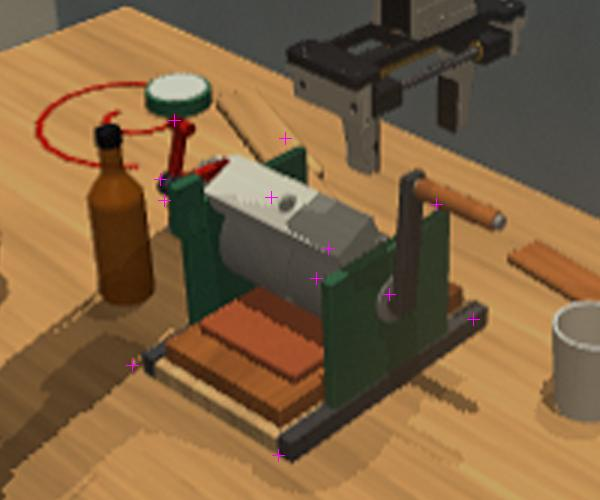

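View pics/scene0ov.png

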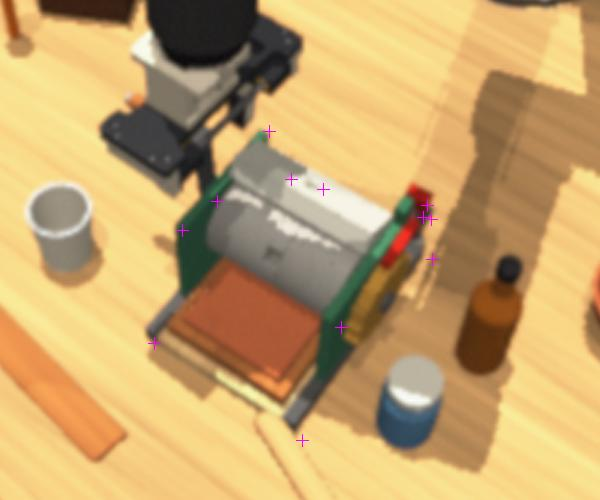

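```bash
sed -i 's/x0=\[.635,.082,yaw\]/x0=[.638,.077,yaw+.05]/; s/(-.2,0,.2)/(-.03,0,.03)/; s/(.01,.003,.0015)/(.003,.0015)/; s/\[0.635,.082,0\]/[0.638,.077,0]/; s/20\*np/40*np/' fit.py; python3 fit.py
cat > ov.py <<'E'
from h import *
import sys
x=np.load('roller.npy'); T=lambda p: R.from_euler('z',x[2]).apply(np.atleast_2d(p))+[x[0],x[1],0]
pts={'mouth':[-.033,0,.1707],'axisR':[0,-.104,.1],'knob0':[-.0465,.103,.214],'pivot':[-.068,.103,.164],'c1':[.075,-.092,.15],'c2':[-.075,-.092,.15],'c3':[.075,.092,.15],'c4':[-.075,.092,.15],'b1':[.13,.094,0.],'b2':[-.13,.094,0],'b3':[.13,-.094,0],'b4':[-.13,-.094,0]}
if __name__=='__main__':
  for n in sys.argv[1:]:
    s=load(n); im=s['color'].copy()
    im=cv2.resize(im,None,fx=3,fy=3,interpolation=cv2.INTER_CUBIC)
    for k,p in pts.items():
        w=T(p); u=proj(s,w)[0]; c=tuple(int(t) for t in u*3+1)
        cv2.drawMarker(im,c,(255,0,255),cv2.MARKER_CROSS,12,1)
    for q in np.radians(np.arange(0,100,10)):
        w=T([-.11*np.cos(q+.2618),-.15,.1+.11*np.sin(q+.2618)]);c=tuple(int(t) for t in proj(s,w)[0]*3+1)
        cv2.circle(im,c,2,(255,255,0),-1)
    cu=(proj(s,T([0,0,.1]))[0]*3).astype(int); 
    cv2.imwrite(f'pics/{n}ov.png',im[max(cu[1]-250,0):cu[1]+250,max(cu[0]-300,0):cu[0]+300])
E
python3 ov.py side0 scene0
```

```text
fit [ 0.639   0.0817  0.0497  0.      0.     -0.0018] yaw 2.85 inl<3mm 1450 3269 0.010951370432254859
fit [ 0.6385  0.077   0.0504  0.      0.     -0.0007] yaw 2.89 inl<3mm 2542 3904 0.008389228406003698
fit [ 6.389e-01  8.160e-02  5.020e-02  0.000e+00  0.000e+00 -1.800e-03
 -3.000e-04 -4.600e-03 -7.000e-04] yaw 2.87 inl<3mm 3990 7173 0.019356837377137785
```

View pics/side0ov.png

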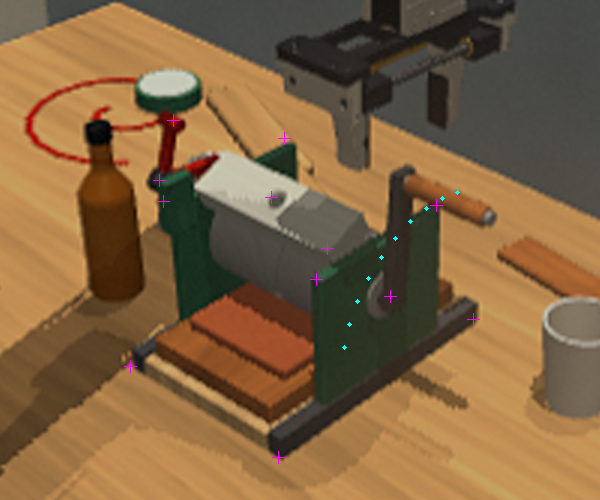

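View pics/scene0ov.png

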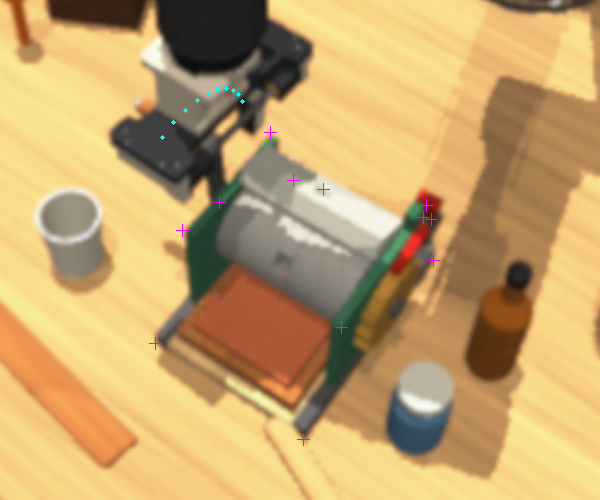

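```bash
python3 - <<'E'
from h import *
from ov import T,pts
s=load('wrist0'); W=cloud(s); im=s['color'].copy()
for k,p in pts.items():
    u=proj(s,T(p))[0]; print(k,u.round(1)); 
    if abs(u).max()<900: cv2.drawMarker(im,tuple(int(t) for t in u),(255,0,255),cv2.MARKER_CROSS,10,1)
cv2.imwrite('pics/w0ov.png',im)
for u,v in [(313,40),(313,100),(313,150),(315,190),(316,205),(330,170),(280,205),(400,195),(277,320),(375,330)]:
    print(u,v,W[v,u].round(4))
# objects by colour for side/scene
for n in('side0','scene0'):
    s=load(n);W=cloud(s);hsv=cv2.cvtColor(s['color'],cv2.COLOR_BGR2HSV);z=W[...,2]
    m=((hsv[...,0]>6)&(hsv[...,0]<18)&(hsv[...,1]>190)&(hsv[...,2]>110)&(z>.05)&(W[...,1]<-.05)).astype(np.uint8)
    k,l,st,_=cv2.connectedComponentsWithStats(m)
    for i in range(1,k):
        if st[i,4]>15:
            P=W[l==i]; print(n,'orange',st[i].tolist(),np.percentile(P,[3,50,97],axis=0).round(3).tolist())
E
```

```text
mouth [376.8 338.8]
axisR [312.2 167.6]
knob0 [411.4 519.5]
pivot [416.7 448.8]
c1 [205.3 204.1]
c2 [436.  192.8]
c3 [228.5 430.7]
c4 [419.9 421.8]
b1 [196.  326.9]
b2 [418.2 316.5]
b3 [177.4 167.9]
b4 [427.5 155.5]
313 40 [ 0.6579 -0.0952  0.2174]
313 100 [nan nan nan]
313 150 [ 0.657  -0.0495  0.2195]
315 190 [ 0.6552 -0.0308  0.2164]
316 205 [ 0.655  -0.0247  0.2205]
330 170 [ 0.6488 -0.0402  0.2171]
280 205 [ 0.6699 -0.006   0.1506]
400 195 [ 0.5924 -0.0127  0.1509]
277 320 [0.6712 0.0909 0.1304]
375 330 [0.6039 0.0812 0.1589]
side0 orange [398, 293, 19, 40, 490] [[0.535, -0.441, 0.06], [0.545, -0.429, 0.127], [0.566, -0.411, 0.139]]
side0 orange [350, 332, 16, 24, 262] [[0.418, -0.414, 0.075], [0.426, -0.406, 0.107], [0.468, -0.377, 0.113]]
scene0 orange [225, 144, 8, 12, 68] [[0.398, -0.415, 0.072], [0.438, -0.391, 0.094], [0.445, -0.384, 0.111]]
scene0 orange [196, 156, 10, 18, 89] [[0.549, -0.421, 0.058], [0.56, -0.409, 0.112], [0.57, -0.402, 0.136]]
```

View pics/w0ov.png

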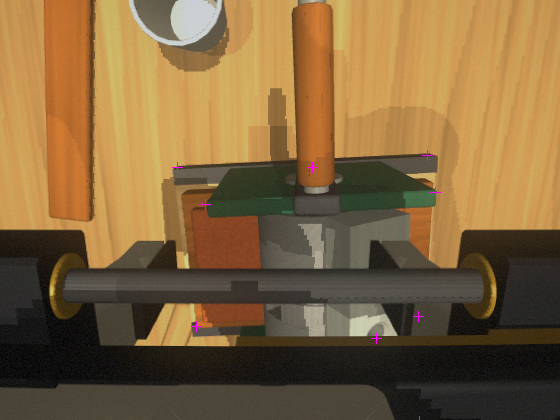

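Request:
send_rows([
  [1,[0,0,0.15],[0,0,0]],
  [1,[0,0.1,0.1],[0,0,0]],
  [1,[0,0.16,0],[0,0,0]],
  [1,[0,0.16,0],[0,0,0]],
  [1,[0,0.16,0],[0,0,0]],
  [1,[0,0.12,0],[0,0,0]],
  [1,[0,0,0],[0,0,0]],
])

```text
clock: 0.85
tool_pos: [0.6725, 0.1796, 0.2879]
orientation: [-180.0, -0.4, 179.8]
force: [-0.8, -0.5, -0.4]
opening: 0.0373
```

```bash
sed -i '1,$!b' ov.py; python3 - <<'E'
from h import *
np.save('roller.npy',[.6385,.0775,.0502])
s=shot('wrist','wrist1'); print(sensors.get_obs()['tool_pos'],sensors.get_obs()['orientation'])
from ov import T,pts
im=s['color'].copy()
for k,p in pts.items():
    u=proj(s,T(p))[0]
    if abs(u).max()<900: cv2.drawMarker(im,tuple(int(t) for t in u),(255,0,255),cv2.MARKER_CROSS,10,1)
cv2.imwrite('pics/w1ov.png',im)
E
```

```text
[0.67243477 0.17818021 0.28793086] [-179.95542404   -0.38764092  179.71777239]
```

View pics/w1ov.png

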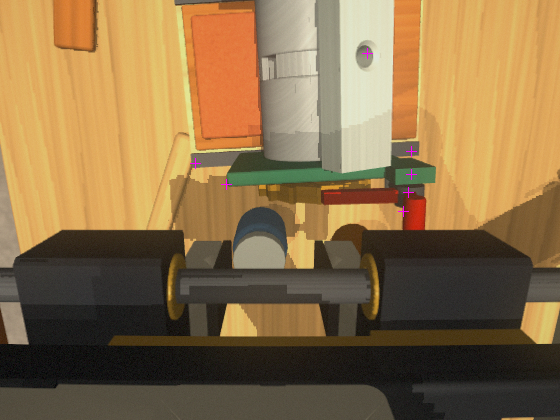

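```bash
python3 - <<'E'
from h import *
s=load('wrist1'); W=cloud(s); im=s['color'];hsv=cv2.cvtColor(im,cv2.COLOR_BGR2HSV)
m=((hsv[...,0]<4)|(hsv[...,0]>175))&(hsv[...,1]>180)&(hsv[...,2]>120)
v,u=np.where(m&(W[...,2]>.19)); P=W[v,u]; print(len(u),u.min(),u.max(),v.min(),v.max(),np.percentile(P,[2,50,98],axis=0).round(4).tolist())
print(sensors.get_obs()['opening'])
E
```

```text
37 406 424 201 229 [[0.5759, 0.1715, 0.2201], [0.5817, 0.1832, 0.223], [0.5864, 0.1873, 0.2248]]
0.03301895688685918
```

Request:
send_rows([
  [1,[-0.06,0,-0.1],[0,0,0]],
  [1,[0,0,-0.12],[0,0,0]],
  [1,[0,0,-0.08],[0,0,0]],
  [1,[0,0,0],[0,0,0]],
  [1,[0,0,0],[0,0,0]],
])

```text
clock: 1.4
tool_pos: [0.6569, 0.1747, 0.2114]
orientation: [-179.9, -0.4, 179.6]
force: [0.2, -0.1, 0.0]
opening: 0.0007
```

Request:
send_rows([
  [1,[-0.08,0.016,-0.012],[0,0,0]],
  [1,[-0.06,0,0],[0,0,0]],
  [1,[-0.04,0,0],[0,0,0]],
  [1,[-0.04,0,0],[0,0,0]],
  [1,[-0.04,0,0],[0,0,0]],
])

```text
clock: 1.9
tool_pos: [0.594, 0.1772, 0.2137]
orientation: [180.0, 0.1, 179.5]
force: [1.8, 0.2, 1.7]
opening: 0.0005
```

Request:
send_rows([
  [1,[-0.04,0,-0.016],[0,0,0]],
  [1,[-0.04,0,0],[0,0,0]],
  [1,[-0.02,0,0],[0,0,0]],
])

```text
clock: 2.2
tool_pos: [0.5668, 0.1772, 0.2103]
orientation: [179.9, 0.1, 179.5]
force: [6.4, -0.6, -2.1]
opening: 0.0004
```

```bash
python3 - <<'E'
from h import *
s=shot('wrist','wrist2');shot('side','side2');shot('scene','scene2')
a=cv2.resize(load('side2')['color'][70:220,120:340],None,fx=2.5,fy=2.5,interpolation=cv2.INTER_CUBIC); 
b=cv2.resize(load('scene2')['color'][180:330,220:420],(550,375));
cv2.imwrite('pics/m2.png',np.vstack([cv2.resize(s['color'],(400,300)),])); cv2.imwrite('pics/m2b.png',np.vstack([a[:300],b[:300]]))
E
```

```text
(no output)
```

View pics/m2.png

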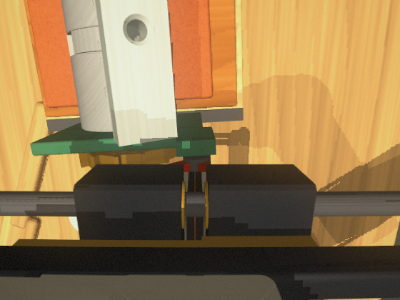

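View pics/m2b.png

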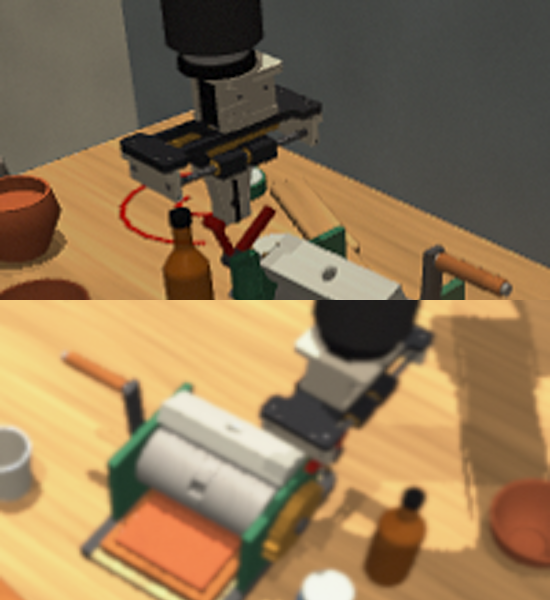

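Request:
send_rows([
  [1,[0.08,0,0],[0,0,0]],
  [1,[0.04,0,0.1],[0,0,0]],
  [1,[0,0,0.14],[0,0,0.003]],
  [0,[0.04,-0.12,0.08],[0,0,0.003]],
  [0,[0.06,-0.16,0],[0,0,0.003]],
  [0,[0.06,-0.16,0],[0,0,0]],
  [0,[0.04,-0.16,0],[0,0,0]],
  [0,[0.02,-0.16,0],[0,0,0]],
  [0,[0,-0.16,0],[0,0,0]],
  [0,[0,-0.1,0],[0,0,0]],
  [0,[0,0,0],[0,0,0]],
])

```text
clock: 3.45
tool_pos: [0.6544, -0.0868, 0.2885]
orientation: [-179.9, -0.6, -177.0]
force: [-0.4, 0.4, 0.2]
opening: 0.0586
```

```bash
cat > crank.py <<'E'
from h import *
from ov import T
import sys
def handle(q,y=-.16): 
    a=q+np.radians(15); return T([-.11*np.cos(a),y,.1+.11*np.sin(a)])[0]
E
python3 - <<'E'
from h import *
from crank import *
o=sensors.get_obs();print(o['tool_pos'],o['orientation'],o['opening'])
for q in (1.3,1.35,1.4,1.45): print(q,handle(q).round(4))
s=shot('wrist','wrist3');W=cloud(s)
im=s['color'].copy()
for q in (1.35,1.4,1.45):
  for y in(-.112,-.19):
    u=proj(s,handle(q,y))[0]; print(q,y,u.round(0)); 
    if abs(u).max()<900:cv2.drawMarker(im,tuple(int(t) for t in u),(255,0,255),cv2.MARKER_CROSS,10,1)
cv2.imwrite('pics/w3.png',im)
E
```

```text
[ 0.65444566 -0.08680903  0.28852584] [-179.88468246   -0.57853575 -176.9711265 ] 0.05862861068056631
1.3 [ 0.6455 -0.0823  0.21  ]
1.35 [ 0.651  -0.0821  0.2099]
1.4 [ 0.6565 -0.0818  0.2095]
1.45 [ 0.662  -0.0815  0.2089]
1.35 -0.112 [276. 285.]
1.35 -0.19 [277. 175.]
1.4 -0.112 [268. 285.]
1.4 -0.19 [268. 175.]
1.45 -0.112 [260. 285.]
1.45 -0.19 [260. 175.]
```

View pics/w3.png

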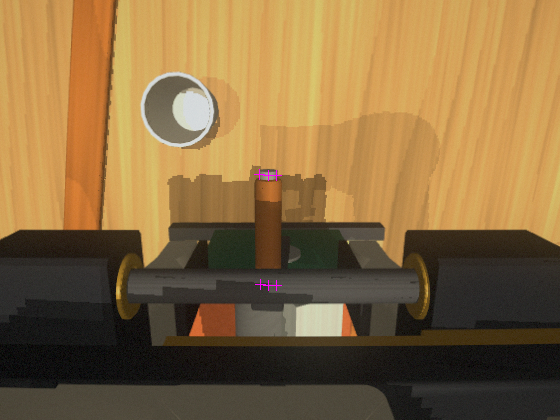

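Request:
send_rows([
  [0,[0.01,0,-0.1],[0,0.0015,0]],
  [0,[0,0,-0.1],[0,0,0]],
  [0,[0,0,-0.1],[0,0,0]],
  [0,[0,0,-0.08],[0,0,0]],
  [0,[0,0,0],[0,0,0]],
])

```text
clock: 4.0
tool_pos: [0.6575, -0.0821, 0.1902]
orientation: [-180.0, -1.2, -176.9]
force: [-0.5, -0.1, -0.6]
opening: 0.0873
```

Request:
send_rows([
  [1,[0,0,0],[0,0,0]],
  [1,[0,0,0],[0,0,0]],
  [1,[0,0,0],[0,0,0]],
  [1,[0,0,0],[0,0,0]],
  [1,[0,0,0],[0,0,0]],
  [1,[0,0,0],[0,0,0]],
])

```text
clock: 4.6
tool_pos: [0.66, -0.0802, 0.1951]
orientation: [-180.0, -0.8, -176.7]
force: [-0.5, -0.7, -0.8]
opening: 0.0452
```

```bash
python3 - <<'E'
from crank import *
o=sensors.get_obs();print(o['tool_pos'],o['orientation'],o['opening'],o['force'])
E
```

```text
[ 0.65996348 -0.08023901  0.1951128 ] [-179.97401078   -0.83187657 -176.72950762] 0.04519713419116548 [-0.51209376 -0.68001905 -0.78594789]
```

Request:
send_rows([
  [1,[-0.008,-0.01,-0.02],[0,0.002,0]],
  [1,[0,0,0],[0,0,0]],
  [1,[0,0,0],[0,0,0]],
  [1,[0,0,0],[0,0,0]],
  [1,[0,0,0],[0,0,0]],
])

```text
clock: 5.1
tool_pos: [0.6571, -0.0833, 0.19]
orientation: [180.0, -1.7, -176.8]
force: [0.3, 0.5, 0.8]
opening: 0.017
```

```bash
cat > plan.py <<'E'
from crank import *
def curq():
    o=sensors.get_obs(); Rt=R.from_euler('xyz',o['orientation'],degrees=True)
    g=o['tool_pos']-Rt.apply([0,0,.019])
    x=np.load('roller.npy'); l=R.from_euler('z',-x[2]).apply(g-[x[0],x[1],0])
    a=np.arctan2(l[2]-.1,-l[0]); return a-np.radians(15),np.hypot(l[0],l[2]-.1),l,o,Rt
if __name__=='__main__':
    q,r,l,o,Rt=curq(); tz=Rt.apply([0,0,1]); pt=np.degrees(np.arctan2(tz[0],-tz[2]))
    print('q',q.round(3),'r',r.round(4),'l',l.round(4),'tilt',pt.round(1),'force',o['force'].round(1),'open',o['opening'].round(4),'clock',o['clock'])
    n=int(sys.argv[1]); dq=float(sys.argv[2]); dt=float(sys.argv[3])
    yaw=np.load('roller.npy')[2]
    def tcp(q,t): 
        t=np.radians(t); d=R.from_euler('z',yaw).apply([np.sin(t),0,-np.cos(t)]); return handle(q,l[1])+.019*d
    p=o['tool_pos']
    for i in range(1,n+1):
        nx=tcp(q-dq*i,pt+dt*i); print(i,((nx-p)/.25).round(4).tolist()); p=nx
E
python3 plan.py 12 .03 .6
```

```text
Traceback (most recent call last):
  File "plan.py", line 9, in <module>
    print('q',q.round(3),'r',r.round(4),'l',l.round(4),'tilt',pt.round(1),'force',o['force'].round(1),'open',o['opening'].round(4),'clock',o['clock'])
                                                                                                             ^^^^^^^^^^^^^^^^^^
AttributeError: 'float' object has no attribute 'round'
```

```bash
sed -i "s/o\['opening'\].round(4)/o['opening']/" plan.py
python3 plan.py 12 .03 .6
```

```text
q 1.41 r 0.1095 l [ 0.0111 -0.1615  0.209 ] tilt -1.7 force [0.3 0.5 0.8] open 0.01704362496942963 clock 5.1
1 [-0.0122, -0.0006, 0.0029]
2 [-0.0124, -0.0006, 0.0007]
3 [-0.0124, -0.0006, 0.0003]
4 [-0.0124, -0.0006, -0.0]
5 [-0.0124, -0.0006, -0.0004]
6 [-0.0124, -0.0006, -0.0008]
7 [-0.0123, -0.0006, -0.0012]
8 [-0.0123, -0.0006, -0.0016]
9 [-0.0122, -0.0006, -0.002]
10 [-0.0122, -0.0006, -0.0024]
11 [-0.0121, -0.0006, -0.0027]
12 [-0.012, -0.0006, -0.0031]
```

Request:
send_rows([
  [1,[-0.0122,-0.0006,0.001],[0,-0.0017,0]],
  [1,[-0.0124,-0.0006,0.0007],[0,-0.0017,0]],
  [1,[-0.0124,-0.0006,0.0003],[0,-0.0017,0]],
  [1,[-0.0124,-0.0006,0],[0,-0.0017,0]],
  [1,[-0.0124,-0.0006,-0.0004],[0,-0.0017,0]],
  [1,[-0.0124,-0.0006,-0.0008],[0,-0.0017,0]],
])

```text
clock: 5.7
tool_pos: [0.6458, -0.0839, 0.1907]
orientation: [-179.8, 3.3, -176.7]
force: [7.6, -2.0, -5.5]
opening: 0.0173
```

```bash
python3 plan.py 12 .03 1
```

```text
q 1.292 r 0.1097 l [-0.0019 -0.1615  0.2096] tilt 3.3 force [ 7.6 -2.  -5.5] open 0.017282286196588434 clock 5.7
1 [-0.0119, -0.0003, 0.001]
2 [-0.0118, -0.0006, -0.0007]
3 [-0.0118, -0.0006, -0.0011]
4 [-0.0118, -0.0006, -0.0014]
5 [-0.0117, -0.0006, -0.0018]
6 [-0.0117, -0.0006, -0.0022]
7 [-0.0116, -0.0006, -0.0026]
8 [-0.0115, -0.0006, -0.0029]
9 [-0.0114, -0.0006, -0.0033]
10 [-0.0113, -0.0006, -0.0036]
11 [-0.0112, -0.0006, -0.004]
12 [-0.011, -0.0006, -0.0043]
```

```bash
python3 plan.py 10 .05 1.2|tail -10
```

```text
1 [-0.0204, -0.0008, 0.0005]
2 [-0.0203, -0.001, -0.0019]
3 [-0.0202, -0.001, -0.0029]
4 [-0.02, -0.001, -0.004]
5 [-0.0198, -0.001, -0.005]
6 [-0.0195, -0.001, -0.0061]
7 [-0.0191, -0.001, -0.0071]
8 [-0.0187, -0.0009, -0.0081]
9 [-0.0183, -0.0009, -0.009]
10 [-0.0178, -0.0009, -0.01]
```

Request:
send_rows([
  [1,[-0.0204,-0.001,0],[0,-0.0033,0]],
  [1,[-0.0203,-0.001,-0.0015],[0,-0.0033,0]],
  [1,[-0.0202,-0.001,-0.0025],[0,-0.0033,0]],
  [1,[-0.02,-0.001,-0.0035],[0,-0.0033,0]],
  [1,[-0.0198,-0.001,-0.0045],[0,-0.0033,0]],
  [1,[-0.0195,-0.001,-0.0055],[0,-0.0033,0]],
  [1,[-0.019,-0.001,-0.0065],[0,-0.0033,0]],
  [1,[-0.0187,-0.001,-0.0075],[0,-0.0033,0]],
])

```text
clock: 6.5
tool_pos: [0.6189, -0.0853, 0.1871]
orientation: [-179.3, 15.3, -176.6]
force: [10.0, -3.4, -5.5]
opening: 0.0169
```

```bash
python3 plan.py 12 .05 1.2
```

```text
q 1.008 r 0.1104 l [-0.0327 -0.1614  0.2054] tilt 15.3 force [10.  -3.4 -5.5] open 0.016874965223601275 clock 6.5
1 [-0.0189, -0.0002, -0.008]
2 [-0.0189, -0.001, -0.0076]
3 [-0.0185, -0.0009, -0.0086]
4 [-0.018, -0.0009, -0.0095]
5 [-0.0175, -0.0009, -0.0105]
6 [-0.0169, -0.0009, -0.0114]
7 [-0.0163, -0.0008, -0.0123]
8 [-0.0157, -0.0008, -0.0131]
9 [-0.015, -0.0008, -0.0139]
10 [-0.0143, -0.0007, -0.0147]
11 [-0.0135, -0.0007, -0.0154]
12 [-0.0127, -0.0006, -0.0161]
```

Request:
send_rows([
  [1,[-0.0189,-0.001,-0.0078],[0,-0.0033,0]],
  [1,[-0.0189,-0.001,-0.008],[0,-0.0033,0]],
  [1,[-0.0185,-0.001,-0.0086],[0,-0.0033,0]],
  [1,[-0.018,-0.001,-0.0092],[0,-0.0033,0]],
  [1,[-0.0177,-0.001,-0.01],[0,-0.0033,0]],
  [1,[-0.0174,-0.001,-0.0107],[0,-0.0033,0]],
  [1,[-0.017,-0.001,-0.0114],[0,-0.0033,0]],
  [1,[-0.0166,-0.001,-0.012],[0,-0.0033,0]],
])

```text
clock: 7.3
tool_pos: [0.5945, -0.0863, 0.176]
orientation: [-178.8, 27.3, -176.2]
force: [14.6, -14.7, -7.7]
opening: 0.0171
```

```bash
python3 plan.py 12 .05 1.2
```

```text
q 0.729 r 0.1111 l [-0.0609 -0.1612  0.1929] tilt 27.3 force [ 14.6 -14.7  -7.7] open 0.017077406136710563 clock 7.3
1 [-0.0144, 0.0003, -0.0154]
2 [-0.016, -0.0008, -0.0126]
3 [-0.0154, -0.0008, -0.0135]
4 [-0.0146, -0.0007, -0.0142]
5 [-0.0139, -0.0007, -0.015]
6 [-0.0131, -0.0007, -0.0157]
7 [-0.0123, -0.0006, -0.0164]
8 [-0.0114, -0.0006, -0.017]
9 [-0.0105, -0.0005, -0.0176]
10 [-0.0096, -0.0005, -0.0181]
11 [-0.0086, -0.0004, -0.0186]
12 [-0.0077, -0.0004, -0.0191]
```

Request:
send_rows([
  [1,[-0.015,-0.003,-0.0144],[0,-0.0033,0]],
  [1,[-0.0156,-0.003,-0.0135],[0,-0.0033,0]],
  [1,[-0.0154,-0.003,-0.0135],[0,-0.0033,0]],
  [1,[-0.0146,-0.003,-0.0142],[0,-0.0033,0]],
  [1,[-0.0142,-0.003,-0.0147],[0,-0.0033,0]],
  [1,[-0.0137,-0.003,-0.0153],[0,-0.0033,0]],
])

```text
clock: 7.9
tool_pos: [0.5776, -0.0909, 0.1715]
orientation: [-179.1, 32.9, -174.6]
force: [32.3, 12.8, -30.2]
opening: 0.017
```

```bash
python3 plan.py 12 .05 1.2
```

```text
q 0.57 r 0.1182 l [-0.0796 -0.1653  0.1874] tilt 32.9 force [ 32.3  12.8 -30.2] open 0.017009369022478606 clock 7.9
1 [0.0075, -0.0002, -0.0387]
2 [-0.0138, -0.0007, -0.0151]
3 [-0.013, -0.0007, -0.0158]
4 [-0.0122, -0.0006, -0.0165]
5 [-0.0113, -0.0006, -0.0171]
6 [-0.0104, -0.0005, -0.0177]
7 [-0.0095, -0.0005, -0.0182]
8 [-0.0085, -0.0004, -0.0187]
9 [-0.0075, -0.0004, -0.0191]
10 [-0.0065, -0.0003, -0.0195]
11 [-0.0055, -0.0003, -0.0198]
12 [-0.0045, -0.0002, -0.0201]
```

```bash
python3 - <<'E'
from h import *
o=sensors.get_obs(); print(o['joint_pos'].round(1),o['tau'].round(1),o['moment'].round(2),o['force'])
shot('side','side4');shot('scene','scene4')
a=cv2.resize(load('side4')['color'][20:250,150:400],None,fx=2.4,fy=2.4,interpolation=cv2.INTER_CUBIC); cv2.imwrite('pics/m4.png',a)
E
```

```text
[  3.8  -0.6 -57.7  47.8  -0.1 -46.5] [-12.7 -39.5  19.7   1.9   0.7  -1.2] [ 3.75 -2.07  2.03] [ 32.33499999  12.75198834 -30.24307699]
```

View pics/m4.png

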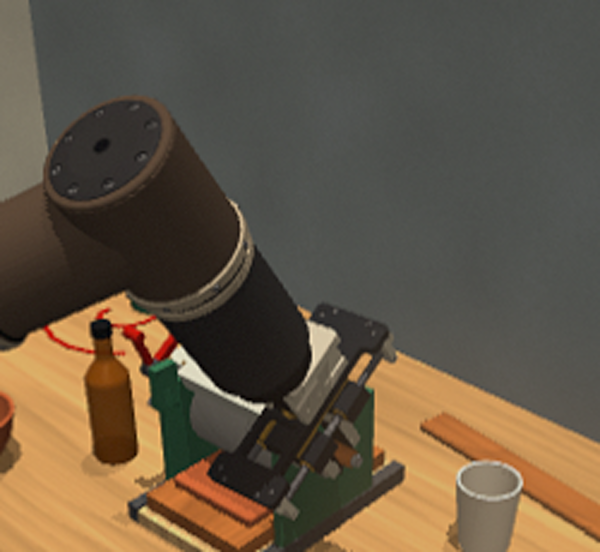

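View pics/scene4.png

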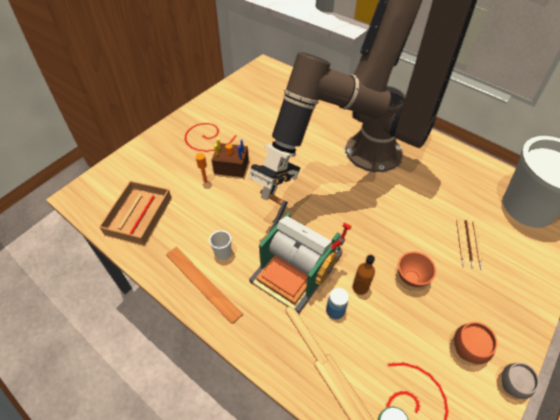

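Request:
send_rows([
  [0.6,[0.004,0.005,-0.008],[0,0.004,0]],
  [0,[0,0,0],[0,0.004,0]],
  [0,[0,0,0],[0,0,0]],
  [0,[0,0,0],[0,0,0]],
])

```text
clock: 8.4
tool_pos: [0.5777, -0.0958, 0.172]
orientation: [-178.9, 30.9, -174.8]
force: [0.3, 0.6, -0.1]
opening: 0.0437
```

```bash
cat > logj.py <<'E'
from h import *
import json
def log():
    o=sensors.get_obs(); open('log.jsonl','a').write(json.dumps({k:np.asarray(o[k]).tolist() for k in('joint_pos','tool_pos','orientation')})+'\n'); return o
if __name__=='__main__':
    o=log(); print(o['joint_pos'].round(1),o['tool_pos'].round(4),o['orientation'].round(1),o['force'].round(1),round(o['opening'],4),o['clock'])
E
python3 logj.py; python3 plan.py 1 .05 0
```

```text
[ 11.   -0.1 -49.4  22.4 -10.9 -27. ] [ 0.5777 -0.0958  0.172 ] [-178.9   30.9 -174.8] [ 0.3  0.6 -0.1] 0.0437 8.4
q 0.578 r 0.1186 l [-0.0791 -0.1701  0.1883] tilt 30.8 force [ 0.3  0.6 -0.1] open 0.04368087690953232 clock 8.4
1 [0.0069, 0.0003, -0.0407]
```

Request:
send_rows([
  [0,[-0.06,0,0.1],[0,0,0]],
  [0,[-0.06,0,0.12],[0,0,0]],
  [0,[0,0,0.08],[0,0.02,-0.003]],
  [0,[0,0,0.06],[0,0.022,-0.003]],
  [0,[0,0,0],[0,0.022,0]],
  [0,[0,0,0],[0,0.018,0]],
  [0,[0,0,0],[0,0,0]],
])

```text
clock: 9.1
tool_pos: [0.5413, -0.1129, 0.2625]
orientation: [-178.8, 2.5, -177.7]
force: [-0.7, -0.5, -1.3]
opening: 0.0876
```

```bash
python3 logj.py; python3 - <<'E'
from crank import *
s=shot('wrist','wrist5');im=s['color'].copy();shot('side','side5')
for q in (.5,.6,.7,.8):
    u=proj(s,handle(q,-.19))[0]; print(q,u.round(0)); 
    if abs(u).max()<900:cv2.drawMarker(im,tuple(int(t) for t in u),(255,0,255),cv2.MARKER_CROSS,10,1)
cv2.imwrite('pics/w5.png',im)
E
python3 ov.py side5
```

```text
[  9.6   6.1 -14.4   1.6 -67.2  -7.9] [ 0.5413 -0.1129  0.2625] [-178.8    2.5 -177.7] [-0.7 -0.5 -1.3] 0.0876 9.1
0.5 [239. 205.]
0.6 [225. 208.]
0.7 [210. 210.]
0.8 [194. 213.]
```

View pics/w5.png

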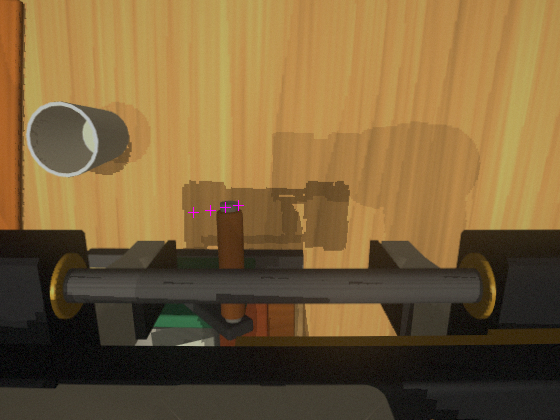

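View pics/side5ov.png

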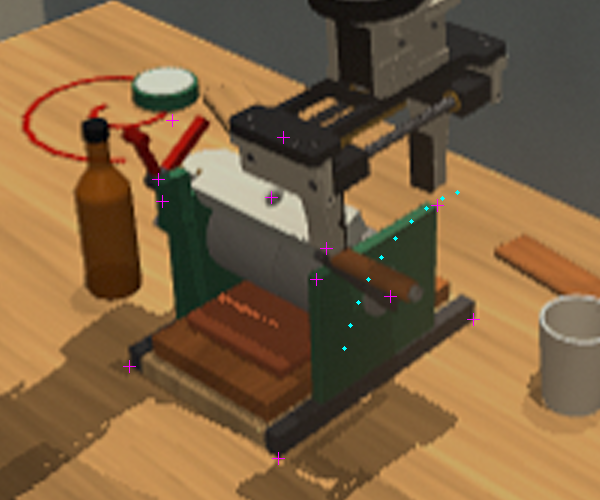

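Request:
send_rows([
  [0,[0.06,0.05,0],[0,0.007,0]],
  [0,[0.06,0.05,-0.1],[0,0,0]],
  [0,[0,0,-0.12],[0,0,0]],
  [0,[0,0,-0.12],[0,0,0]],
  [0,[0,0,-0.06],[0,0,0]],
])

```text
clock: 9.7
tool_pos: [0.5672, -0.0949, 0.1634]
orientation: [-178.2, 1.1, -178.1]
force: [-0.0, 0.0, 0.3]
opening: 0.0878
```

```bash
python3 logj.py; python3 plan.py 1 0 0;python3 -c "
from crank import *
print(handle(.56),handle(0.56,-.16)-[0,0,.019])"
```

```text
[ 11.3  13.2 -19.4   2.3 -56.6 -10.7] [ 0.5672 -0.0949  0.1634] [-178.2    1.1 -178.1] [-0.   0.   0.3] 0.0878 9.7
q 0.537 r 0.1149 l [-0.0802 -0.168   0.1823] tilt 1.2 force [-0.   0.   0.3] open 0.08777964241549764 clock 9.7
1 [0.0138, 0.0031, -0.0142]
[ 0.57172349 -0.08605681  0.18056094] [ 0.57172349 -0.08605681  0.16156094]
```

Request:
send_rows([
  [1,[0.018,0.03,-0.006],[-0.003,-0.002,0.003]],
  [1,[0,0,0],[0,0,0]],
  [1,[0,0,0],[0,0,0]],
  [1,[0,0,0],[0,0,0]],
  [1,[0,0,0],[0,0,0]],
  [1,[0,0,0],[0,0,0]],
])

```text
clock: 10.3
tool_pos: [0.5695, -0.0902, 0.1641]
orientation: [-176.7, 2.2, -176.9]
force: [0.0, 0.2, 0.1]
opening: 0.045
```

```bash
python3 logj.py; python3 plan.py 1 0 0
```

```text
[ 12.9  12.5 -21.2   4.5 -54.7 -12.5] [ 0.5695 -0.0902  0.1641] [-176.7    2.2 -176.9] [0.  0.2 0.1] 0.045 10.3
q 0.554 r 0.114 l [-0.0781 -0.163   0.1831] tilt 2.4 force [0.  0.2 0.1] open 0.04499817456213273 clock 10.3
1 [0.011, 0.0049, -0.0118]
```

Request:
send_rows([
  [1,[0.01,0.006,-0.012],[0.009,0.004,0]],
  [1,[0,0,0],[0,0,0]],
  [1,[0,0,0],[0,0,0]],
  [1,[0,0,0],[0,0,0]],
  [1,[0,0,0],[0,0,0]],
])

```text
clock: 10.8
tool_pos: [0.5731, -0.089, 0.1623]
orientation: [-180.0, 1.2, -177.1]
force: [-0.3, 0.1, -1.2]
opening: 0.0168
```

```bash
python3 logj.py; python3 plan.py 12 0.05 0
```

```text
[ 10.6  13.9 -17.8   0.2 -57.2  -7.8] [ 0.5731 -0.089   0.1623] [-180.     1.2 -177.1] [-0.3  0.1 -1.2] 0.0168 10.8
q 0.57 r 0.1099 l [-0.074  -0.1629  0.1813] tilt 1.2 force [-0.3  0.1 -1.2] open 0.01675076853486445 clock 10.8
1 [-0.0161, -0.0008, -0.015]
2 [-0.0151, -0.0008, -0.016]
3 [-0.0143, -0.0007, -0.0167]
4 [-0.0134, -0.0007, -0.0174]
5 [-0.0125, -0.0006, -0.0181]
6 [-0.0116, -0.0006, -0.0187]
7 [-0.0107, -0.0005, -0.0192]
8 [-0.0097, -0.0005, -0.0197]
9 [-0.0087, -0.0004, -0.0202]
10 [-0.0077, -0.0004, -0.0206]
11 [-0.0066, -0.0003, -0.021]
12 [-0.0056, -0.0003, -0.0213]
```

Request:
send_rows([
  [1,[-0.0158,-0.0008,-0.0152],[0,0,0]],
  [1,[-0.0152,-0.0008,-0.0158],[0,0,0]],
  [1,[-0.0147,-0.0008,-0.0163],[0,0,0]],
  [1,[-0.0142,-0.0007,-0.0168],[0,0,0]],
  [1,[-0.0136,-0.0007,-0.0173],[0,0,0]],
])

```text
clock: 11.3
tool_pos: [0.564, -0.0895, 0.1515]
orientation: [-179.7, 2.6, -176.7]
force: [-0.3, 0.2, 10.8]
opening: 0.017
```

```bash
python3 logj.py; python3 plan.py 10 0.05 0
```

```text
[ 11.1  12.8 -21.1   0.9 -53.6  -8.3] [ 0.564  -0.0895  0.1515] [-179.7    2.6 -176.7] [-0.3  0.2 10.8] 0.017 11.3
q 0.439 r 0.1094 l [-0.0837 -0.163   0.1705] tilt 2.6 force [-0.3  0.2 10.8] open 0.017042745141041895 clock 11.3
1 [-0.0156, -0.0003, -0.0156]
2 [-0.0129, -0.0006, -0.0178]
3 [-0.012, -0.0006, -0.0185]
4 [-0.011, -0.0006, -0.019]
5 [-0.0101, -0.0005, -0.0196]
6 [-0.0091, -0.0005, -0.02]
7 [-0.0081, -0.0004, -0.0205]
8 [-0.007, -0.0004, -0.0208]
9 [-0.006, -0.0003, -0.0212]
10 [-0.0049, -0.0002, -0.0214]
```

Request:
send_rows([
  [1,[-0.014,-0.0005,-0.017],[0,0,0]],
  [1,[-0.0128,-0.0005,-0.0179],[0,0,0]],
  [1,[-0.0124,-0.0005,-0.0182],[0,0,0]],
  [1,[-0.0118,-0.0005,-0.0186],[0,0,0]],
  [1,[-0.0112,-0.0005,-0.019],[0,0,0]],
  [1,[-0.0107,-0.0005,-0.0193],[0,0,0]],
  [1,[-0.0102,-0.0005,-0.0196],[0,0,0]],
])

```text
clock: 12.0
tool_pos: [0.5527, -0.0901, 0.133]
orientation: [-179.3, 4.4, -176.3]
force: [-0.8, 0.1, 9.7]
opening: 0.0172
```

```bash
python3 logj.py; python3 plan.py 10 0.04 0
```

```text
[ 11.7  11.8 -25.7   1.8 -48.2  -9.2] [ 0.5527 -0.0901  0.133 ] [-179.3    4.4 -176.3] [-0.8  0.1  9.7] 0.0172 12.0
q 0.236 r 0.1087 l [-0.0956 -0.1629  0.1519] tilt 4.4 force [-0.8  0.1  9.7] open 0.017192067580094415 clock 12.0
1 [-0.0125, 0.0002, -0.0132]
2 [-0.0074, -0.0004, -0.0159]
3 [-0.0068, -0.0003, -0.0162]
4 [-0.0062, -0.0003, -0.0165]
5 [-0.0055, -0.0003, -0.0167]
6 [-0.0048, -0.0002, -0.0169]
7 [-0.0041, -0.0002, -0.0171]
8 [-0.0035, -0.0002, -0.0173]
9 [-0.0028, -0.0001, -0.0174]
10 [-0.0021, -0.0001, -0.0175]
```

Request:
send_rows([
  [1,[-0.011,0,-0.015],[0,0,0]],
  [1,[-0.0078,-0.0004,-0.0158],[0,0,0]],
  [1,[-0.0074,-0.0004,-0.016],[0,0,0]],
  [1,[-0.007,-0.0004,-0.0161],[0,0,0]],
  [1,[-0.0066,-0.0004,-0.0163],[0,0,0]],
])

```text
clock: 12.5
tool_pos: [0.5478, -0.0904, 0.1213]
orientation: [-179.1, 5.5, -176.1]
force: [-2.3, -0.6, 8.1]
opening: 0.0172
```

```bash
python3 logj.py; python3 plan.py 10 0.03 0
```

```text
[ 12.   11.6 -28.2   2.4 -45.   -9.7] [ 0.5478 -0.0904  0.1213] [-179.1    5.5 -176.1] [-2.3 -0.6  8.1] 0.0172 12.5
q 0.118 r 0.1085 l [-0.1008 -0.1629  0.1402] tilt 5.5 force [-2.3 -0.6  8.1] open 0.017165372167823368 clock 12.5
1 [-0.0101, 0.0006, -0.0102]
2 [-0.0043, -0.0002, -0.0125]
3 [-0.004, -0.0002, -0.0126]
4 [-0.0036, -0.0002, -0.0127]
5 [-0.0032, -0.0002, -0.0128]
6 [-0.0028, -0.0001, -0.0129]
7 [-0.0024, -0.0001, -0.013]
8 [-0.002, -0.0001, -0.013]
9 [-0.0016, -0.0001, -0.0131]
10 [-0.0012, -0.0001, -0.0131]
```

Request:
send_rows([
  [1,[-0.008,0,-0.012],[0,0,0]],
  [1,[-0.0045,-0.0002,-0.013],[0,0,0]],
  [1,[-0.0042,-0.0002,-0.013],[0,0,0]],
  [1,[-0.004,-0.0002,-0.013],[0,0,0]],
])

```text
clock: 12.9
tool_pos: [0.5455, -0.0906, 0.1142]
orientation: [-178.9, 6.1, -175.9]
force: [-2.7, -0.1, 9.4]
opening: 0.0169
```

```bash
python3 logj.py; python3 plan.py 4 0.02 0
```

```text
[ 12.2  11.5 -29.7   2.8 -42.9 -10.2] [ 0.5455 -0.0906  0.1142] [-178.9    6.1 -175.9] [-2.7 -0.1  9.4] 0.0169 12.9
q 0.048 r 0.1085 l [-0.1033 -0.1629  0.1331] tilt 6.2 force [-2.7 -0.1  9.4] open 0.016902217346065014 clock 12.9
1 [-0.0083, 0.0008, -0.0066]
2 [-0.0024, -0.0001, -0.0085]
3 [-0.0023, -0.0001, -0.0085]
4 [-0.0021, -0.0001, -0.0085]
```

Request:
send_rows([
  [1,[-0.004,0,-0.013],[0,0,0]],
  [1,[-0.003,0,-0.012],[0,0,0]],
  [1,[-0.002,0,-0.009],[0,0,0]],
])

```text
clock: 13.2
tool_pos: [0.5442, -0.0906, 0.1093]
orientation: [-178.8, 6.5, -175.8]
force: [-2.5, -0.7, 7.7]
opening: 0.017
```

```bash
python3 logj.py; python3 plan.py 2 0.02 0
```

```text
[ 12.4  11.5 -30.6   3.1 -41.6 -10.5] [ 0.5442 -0.0906  0.1093] [-178.8    6.5 -175.8] [-2.5 -0.7  7.7] 0.017 13.2
q 0.0 r 0.1085 l [-0.1048 -0.1629  0.1281] tilt 6.6 force [-2.5 -0.7  7.7] open 0.017018107784201854 clock 13.2
1 [-0.008, 0.0009, -0.007]
2 [-0.002, -0.0001, -0.0086]
```

Request:
send_rows([
  [0,[0,0,0],[0,0,0]],
  [0,[0,0,0],[0,0,0]],
  [0,[0,0,0],[0,0,0]],
  [0,[0,0,0],[0,0,0]],
  [0,[0,0,0],[0,0,0]],
  [0,[0,0,0],[0,0,0]],
])

```text
clock: 13.8
tool_pos: [0.5425, -0.0904, 0.109]
orientation: [-178.8, 6.4, -175.8]
force: [0.1, -0.1, 0.4]
opening: 0.0591
```

```bash
python3 logj.py; python3 - <<'E'
from crank import *
s=shot('wrist','wrist6');im=s['color'].copy();shot('side','side6')
for q in (-.05,0,.05):
  for y in(-.19,-.112):
    u=proj(s,handle(q,y))[0]; print(q,u.round(0)); 
    if abs(u).max()<900:cv2.drawMarker(im,tuple(int(t) for t in u),(255,0,255),cv2.MARKER_CROSS,10,1)
cv2.imwrite('pics/w6.png',im)
E
python3 ov.py side6
```

```text
[ 12.5  11.4 -30.8   3.2 -41.6 -10.5] [ 0.5425 -0.0904  0.109 ] [-178.8    6.4 -175.8] [ 0.1 -0.1  0.4] 0.0591 13.8
-0.05 [279. 211.]
-0.05 [274. 376.]
0 [274. 214.]
0 [270. 384.]
0.05 [269. 218.]
0.05 [265. 392.]
```

View pics/w6.png

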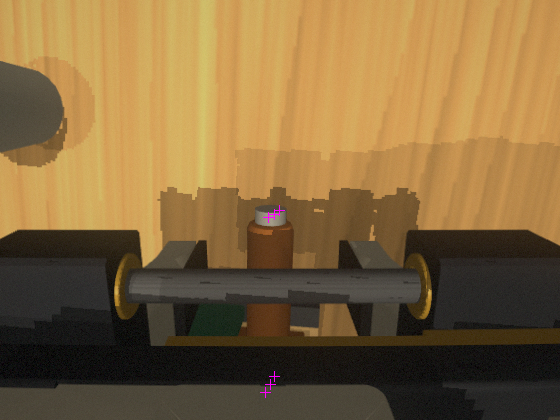

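View pics/side6ov.png

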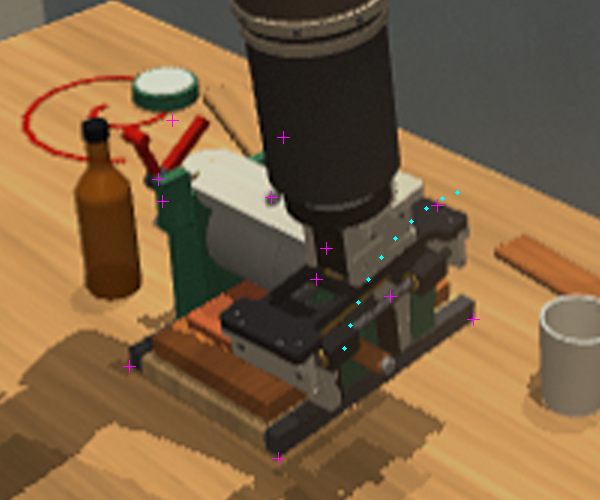

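Request:
send_rows([
  [0,[0,0,0.06],[0.004,0.006,0]],
  [0,[0,0,0.1],[0,0.006,0]],
  [0,[0,0.04,0.1],[0,0.006,0]],
  [0,[0,0.08,0.1],[0,0,0]],
  [0,[0,0.08,0.04],[0,0,0]],
  [0,[0,0,0],[0,0,0]],
])

```text
clock: 14.5
tool_pos: [0.5406, -0.0396, 0.2115]
orientation: [179.2, -0.4, -176.0]
force: [0.5, -0.3, 0.0]
opening: 0.0876
```

```bash
python3 logj.py; python3 - <<'E'
from crank import *
s=shot('wrist','wrist7');im=s['color'].copy();W=cloud(s)
for q in (-.05,0,.05):
  for y in(-.19,-.15,-.112):
    u=proj(s,handle(q,y)+[0,0,.009])[0]; print(q,y,u.round(0)); 
    if abs(u).max()<900:cv2.drawMarker(im,tuple(int(t) for t in u),(255,0,255),cv2.MARKER_CROSS,10,1)
cv2.imwrite('pics/w7.png',im)
x=np.load('roller.npy')
L=R.from_euler('z',-x[2]).apply((W-[x[0],x[1],0]).reshape(-1,3))
m=(abs(L[:,1]+.15)<.035)&(abs(L[:,0]+.106)<.02)&(abs(L[:,2]-.13)<.03)
P=L[m]; print(m.sum(),np.percentile(P,[2,25,50,75,98],axis=0).round(4).tolist())
# circle fit r=.009
from scipy.optimize import least_squares
r=least_squares(lambda c:np.hypot(P[:,0]-c[0],P[:,2]-c[1])-.009,[-.106,.128],loss='soft_l1',f_scale=.001)
print('handle c',r.x.round(4),'q',np.arctan2(r.x[1]-.1,-r.x[0])-np.radians(15))
E
```

```text
[ 15.9   9.  -16.6  -1.  -64.6 -11.5] [ 0.5406 -0.0396  0.2115] [ 179.2   -0.4 -176. ] [ 0.5 -0.3  0. ] 0.0876 14.5
-0.05 -0.19 [281.  88.]
-0.05 -0.15 [279. 153.]
-0.05 -0.112 [278. 211.]
0 -0.19 [279.  87.]
0 -0.15 [277. 154.]
0 -0.112 [276. 213.]
0.05 -0.19 [276.  87.]
0.05 -0.15 [275. 156.]
0.05 -0.112 [274. 215.]
3217 [[-0.1137, -0.1838, 0.1333], [-0.1093, -0.1691, 0.1384], [-0.1049, -0.1521, 0.1402], [-0.1006, -0.134, 0.1412], [-0.0964, -0.1165, 0.1424]]
handle c [-0.1051  0.1325] q 0.03814464928731448
```

View pics/w7.png

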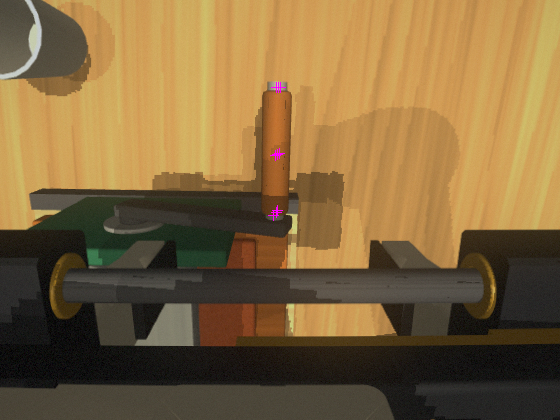

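```bash
python3 - <<'E'
from crank import *
from scipy.optimize import least_squares
x=np.load('roller.npy')
for n in('wrist0','wrist1','wrist7','wrist3'):
    s=load(n);W=cloud(s);z=W[...,2]
    t=z[:130,100:500]; 
    L=R.from_euler('z',-x[2]).apply((W-[x[0],x[1],0]).reshape(-1,3))
    c=L[(abs(abs(L[:,1])-.086)<.005)&(abs(L[:,0])<.06)&(abs(L[:,2]-.15)<.01)]
    b=R.from_euler('y',25,degrees=True).apply(L-[-.033,0,.1707]); b=b[(abs(b[:,0])<.018)&(abs(b[:,1])<.06)&(abs(b[:,2])<.008)]
    print(n,'table',np.nanmedian(t[abs(t)<.03]),'cheek',len(c),np.median(c[:,2]) if len(c) else 0,'bar',len(b),np.median(b[:,2]) if len(b) else 0)
    if n in('wrist0','wrist3'):
        P=L[(abs(L[:,1]+.15)<.035)&(abs(L[:,0]-.01)<.02)&(abs(L[:,2]-.21)<.02)]
        r=least_squares(lambda c:np.hypot(P[:,0]-c[0],P[:,2]-c[1])-.009,[.01,.2],loss='soft_l1',f_scale=.001); print('handle r',np.hypot(r.x[0],r.x[1]-.1),r.x)
E
```

```text
wrist0 table 0.0008548905616903579 cheek 2438 0.15042138527858273 bar 1130 0.0003996487974227292
handle r 0.11059352622206328 [0.01016734 0.21012517]
wrist1 table 0.0008745218129233567 cheek 1545 0.15063897042495733 bar 5502 0.0006223360002173724
wrist7 table 0.0008037339512801389 cheek 1259 0.15013515009021897 bar 1296 0.0006039143436273417
wrist3 table 0.0008955951344113144 cheek 0 0 bar 541 0.0004937105018548735
handle r 0.11053518546835389 [0.01022592 0.21006115]
```

Request:
send_rows([
  [1,[0,-0.08,-0.02],[-0.001,0.001,0]],
  [1,[0,-0.08,-0.04],[0,0,0]],
  [1,[0,-0.03,-0.02],[0,0,0]],
  [1,[0,0,-0.03],[0,0,0]],
  [1,[0,0,-0.02],[0,0,0]],
  [1,[0,0,-0.02],[0,0,0]],
  [1,[0,0,-0.02],[0,0,0]],
  [1,[0,0,-0.01],[0,0,0]],
  [1,[0,0,0],[0,0,0]],
  [1,[0,0,0],[0,0,0]],
])

```text
clock: 15.55
tool_pos: [0.5385, -0.0891, 0.1603]
orientation: [179.5, -1.1, -176.0]
force: [0.2, 0.1, 0.3]
opening: 0.013
```

Request:
send_rows([
  [1,[0.008,0,-0.02],[0,-0.003,0]],
  [1,[0,0,-0.02],[0,0,0]],
  [1,[0,0,-0.016],[0,0,0]],
  [1,[0,0,-0.01],[0,0,0]],
  [1,[0,0,0],[0,0,0]],
])

```text
clock: 16.05
tool_pos: [0.5414, -0.0886, 0.1441]
orientation: [179.6, 0.1, -175.9]
force: [-0.0, -0.3, 0.1]
opening: 0.0003
```

Request:
send_rows([
  [1,[0,0,-0.01],[0,0,0]],
  [1,[0,0,-0.008],[0,0,0]],
])

```text
clock: 16.25
tool_pos: [0.5413, -0.0887, 0.1399]
orientation: [179.6, 0.0, -175.9]
force: [-5.2, 1.9, 6.9]
opening: 0.0003
```

Request:
send_rows([
  [1,[0,0,-0.008],[0,0,0]],
])

```text
clock: 16.35
tool_pos: [0.5406, -0.0888, 0.138]
orientation: [179.6, -0.0, -175.9]
force: [-4.4, 1.1, 5.5]
opening: 0.0005
```

Request:
send_rows([
  [1,[0,0,-0.008],[0,0,0]],
])

```text
clock: 16.45
tool_pos: [0.54, -0.0888, 0.1362]
orientation: [179.6, -0.1, -175.9]
force: [-3.6, 2.2, 5.8]
opening: 0.0006
```

Request:
send_rows([
  [0.5,[0,0,0.06],[0,0,0]],
  [0.5,[0,0.04,0.12],[0,0,0]],
  [0.5,[0,0.08,0.12],[0,0,0]],
  [0.5,[0,0.06,0.03],[0,0,0]],
  [0.5,[0,0,0],[0,0,0]],
])

```text
clock: 16.95
tool_pos: [0.5386, -0.0428, 0.2199]
orientation: [179.6, -0.3, -176.0]
force: [-0.2, -0.7, -0.3]
opening: 0.0348
```

```bash
cat > meas.py <<'E'
from crank import *
from scipy.optimize import least_squares
def hq(s):
    W=cloud(s); x=np.load('roller.npy')
    L=R.from_euler('z',-x[2]).apply((W-[x[0],x[1],0]).reshape(-1,3))
    P=L[(abs(L[:,1]+.15)<.035)&(abs(L[:,0]+.106)<.02)&(abs(L[:,2]-.13)<.03)]
    r=least_squares(lambda c:np.hypot(P[:,0]-c[0],P[:,2]-c[1])-.009,[-.106,.128],loss='soft_l1',f_scale=.001)
    print(len(P),'handle c',r.x.round(4),'q',np.arctan2(r.x[1]-.1005,-r.x[0])-np.radians(15))
if __name__=='__main__': hq(shot('wrist',sys.argv[1]))
E
python3 logj.py; python3 meas.py wrist8
```

```text
[ 15.9   8.4 -16.5  -0.5 -65.4 -11.7] [ 0.5386 -0.0428  0.2199] [ 179.6   -0.3 -176. ] [-0.2 -0.7 -0.3] 0.0348 16.95
2842 handle c [-0.1065  0.1274] q -0.014300154036003598
```

Request:
send_rows([
  [0,[-0.03,-0.1,0.06],[0,0,0]],
  [0,[-0.06,-0.15,0.06],[0,0,0]],
  [0,[-0.06,-0.15,0.04],[0,0,0]],
  [0,[-0.07,-0.15,0],[0,0,0]],
  [0,[-0.07,-0.15,0],[0,0,0]],
  [0,[-0.07,-0.15,0],[0,0,0]],
  [0,[-0.06,-0.15,0],[0,0,0]],
  [0,[-0.02,-0.04,0],[0,0,0]],
  [0,[0,0,0],[0,0,0]],
])

```text
clock: 17.9
tool_pos: [0.4185, -0.3132, 0.2503]
orientation: [179.4, -1.1, -175.9]
force: [0.3, -0.4, -0.1]
opening: 0.0877
```

```bash
python3 logj.py; python3 - <<'E'
from h import *
s=shot('wrist','wrist9');shot('side','side9')
W=cloud(s);hsv=cv2.cvtColor(s['color'],cv2.COLOR_BGR2HSV);z=W[...,2]
m=((hsv[...,0]>6)&(hsv[...,0]<18)&(hsv[...,1]>190)&(hsv[...,2]>110)&(z>.085)).astype(np.uint8)
k,l,st,ce=cv2.connectedComponentsWithStats(m)
for i in range(1,k):
    if st[i,4]>60:
        P=W[l==i]; print('orange',st[i].tolist(),np.nanpercentile(P,[3,50,97],axis=0).round(4).tolist())
E
```

```text
[-15.4   6.  -15.3  -0.2 -69.9  19.6] [ 0.4185 -0.3132  0.2503] [ 179.4   -1.1 -175.9] [ 0.3 -0.4 -0.1] 0.0877 17.9
```

View pics/wrist9.png

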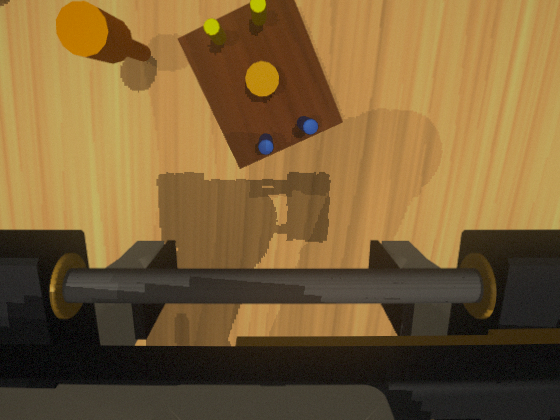

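```bash
python3 - <<'E'
from h import *
s=load('wrist9');W=cloud(s);hsv=cv2.cvtColor(s['color'],cv2.COLOR_BGR2HSV);z=W[...,2]
print(hsv[79,262],W[79,262])
m=(hsv[...,0]>8)&(hsv[...,0]<28)&(hsv[...,1]>190)&(hsv[...,2]>150)&(z>.1)
m=m.astype(np.uint8);k,l,st,ce=cv2.connectedComponentsWithStats(m)
for i in range(1,k):
    if st[i,4]>200:
        P=W[l==i]; top=P[P[:,2]>np.nanmax(P[:,2])-.004]; c=cv2.minEnclosingCircle(top[:,:2].astype(np.float32)); print(st[i].tolist(),ce[i],np.median(top,0),c, 'areaD', 2*np.sqrt(st[i,4]/np.pi)*(s['xyz'][2]-.11)/373)
h={}
for nm,(u,v) in dict(b1=(265,147),b2=(310,127),y1=(211,27),y2=(258,5)).items():
    p=W[v-3:v+4,u-3:u+4].reshape(-1,3); p=p[p[:,2]>.1]; h[nm]=np.median(p,0); print(nm,h[nm])
c=sum(h.values())/4; print('centre',c)
yv=(h['b1']+h['b2']-h['y1']-h['y2']); xv=h['b1']-h['b2']+h['y1']-h['y2']
print('yaxis ang',np.degrees(np.arctan2(yv[1],yv[0])),'xaxis',np.degrees(np.arctan2(xv[1],xv[0])),np.linalg.norm(yv)/2,np.linalg.norm(xv)/2)
E
```

```text
[ 21 227 192] [ 0.43030674 -0.39933467  0.11052988]
[56, 1, 52, 56, 2261] [81.41839894 28.14064573] [ 0.55257573 -0.42211734  0.13778281] ((0.5529052019119263, -0.4219586253166199), 0.017923038452863693) areaD 0.04293733145049278
[245, 62, 34, 34, 905] [261.81546961  78.30165746] [ 0.43046603 -0.39986603  0.11074105] ((0.4305880069732666, -0.3998582363128662), 0.012805658392608166) areaD 0.027164959258527507
b1 [ 0.42472861 -0.3504048   0.13052848]
b2 [ 0.39280511 -0.36725116  0.13081274]
y1 [ 0.46817085 -0.43108555  0.12365536]
y2 [ 0.43614093 -0.44779369  0.12412569]
centre [ 0.43046138 -0.3991338   0.12728057]
yaxis ang 118.29125869704843 xaxis 27.684694351112856 0.09179768123765811 0.036112716774681024
```

Request:
send_rows([
  [0,[0.016,-0.12,-0.06],[-0.0017,-0.003,0.022]],
  [0,[0.016,-0.12,-0.06],[0,0,0.022]],
  [0,[0.016,-0.1,-0.06],[0,0,0.022]],
  [0,[0,0,-0.06],[0,0,0]],
  [0,[0,0,0],[0,0,0]],
])

```text
clock: 18.5
tool_pos: [0.4359, -0.3948, 0.1879]
orientation: [-179.8, 0.1, -150.6]
force: [-0.5, 0.1, -0.2]
opening: 0.0873
```

```bash
python3 logj.py; python3 - <<'E'
from h import *
from scipy.optimize import least_squares
import json
D=[json.loads(l) for l in open('log.jsonl')]; D.append(dict(joint_pos=[16.504,20.592,.632,-.02,-70.135,-16.5],tool_pos=[.6745,0,.2256],orientation=[-179.99,-.097,179.99]))
q=np.radians([d['joint_pos'] for d in D]); p=np.array([d['tool_pos'] for d in D]); O=R.from_euler('xyz',[d['orientation'] for d in D],degrees=True)
# offset model: base rotation j1 (y offset d), planar, then j4 about forearm, j5, j6
def fk(q,x):
    r0,h,a1,a2,a3,L,d=x
    y=lambda a:R.from_euler('y',a); 
    out=[];oo=[]
    for j in q:
        R1=R.from_euler('z',j[0]); R2=R1*y(j[1]); R3=R2*y(-j[2]); R4=R3*R.from_euler('x',s4*j[3]); R5=R4*y(-j[4])
        pos=R1.apply([r0,d,h])+R2.apply([0,0,a1])+R3.apply([a2,0,a3])+R5.apply([L,0,0])
        out.append(pos)
        oo.append(R5)
    return np.array(out),oo
for s4 in (1,-1):
    r=least_squares(lambda x:(fk(q,x)[0]-p).ravel(),[.0,.35,.4,.4,.0,.25,-.1]); print(s4,r.x.round(4),np.sqrt((r.fun**2).mean()))
    if s4==1 or r.cost<best[0]: best=(r.cost,s4,r.x)
s4=best[1]; _,oo=fk(q,best[2]); print([np.degrees(np.arccos(np.clip(oo[i].apply([1,0,0])@O[i].apply([0,0,1]),-1,1))).round(1) for i in range(len(q))])
json.dump([s4]+best[2].tolist(),open('kin.json','w'))
E
```

```text
[-23.1  13.9 -14.    0.1 -61.9  52.5] [ 0.4359 -0.3948  0.1879] [-1.798e+02  1.000e-01 -1.506e+02] [-0.5  0.1 -0.2] 0.0873 18.5
1 [ 0.0523  0.2858  0.5693  0.419  -0.0137  0.4402 -0.2083] 0.011380720993645519
-1 [ 0.0307  0.3337  0.6108  0.4432 -0.0333  0.5001 -0.1882] 0.00472138528471018
[np.float64(0.0), np.float64(0.0), np.float64(0.0), np.float64(0.0), np.float64(0.0), np.float64(0.0), np.float64(0.0), np.float64(0.0), np.float64(0.0), np.float64(0.0), np.float64(0.0), np.float64(0.0), np.float64(0.0), np.float64(0.0), np.float64(0.0), np.float64(0.0)]
```

```bash
cat > kin.py <<'E'
from h import *
from scipy.optimize import least_squares
import json
D=[json.loads(l) for l in open('log.jsonl')]; D.append(dict(joint_pos=[16.504,20.592,.632,-.02,-70.135,-16.5],tool_pos=[.6745,0,.2256],orientation=[-179.99,-.097,179.99]))
q=np.radians([d['joint_pos'] for d in D]); p=np.array([d['tool_pos'] for d in D]); O=R.from_euler('xyz',[d['orientation'] for d in D],degrees=True)
def fk(q,x):
    r0,h,a1,a2,a3,L,d,e,f=x; y=lambda a:R.from_euler('y',a)
    out=[];oo=[]
    for j in q:
        R1=R.from_euler('z',j[0]); R2=R1*y(j[1]); R3=R2*y(-j[2]); R4=R3*R.from_euler('x',-j[3]); R5=R4*y(-j[4])
        out.append(R1.apply([r0,d,h])+R2.apply([0,0,a1])+R3.apply([a2,0,a3])+R5.apply([L,e,f])); oo.append(R5)
    return np.array(out),oo
r=least_squares(lambda x:np.r_[(fk(q,x)[0]-p).ravel(),1e-3*x[[4,7,8]]],[.0,.35,.4,.4,.0,.25,-.1,0,0]); X=r.x
if __name__=='__main__':
    print(r.x.round(4),np.sqrt((r.fun**2).mean()))
    from ov import T
    yaw=np.load('roller.npy')[2]; m=T([-.033,0,.1707])[0]
    ax=R.from_euler('z',yaw).apply([-np.sin(np.radians(25)),0,np.cos(np.radians(25))])
    lo=np.radians([-176,-82,-58.28,-173.9,-174.8,-176]);hi=np.radians([176,121.7,71.7,95.5,-.11,176])
    for h in (.006,.02,.04,.07,.09):
      for t in (25,20):
        ax=R.from_euler('z',yaw).apply([-np.sin(np.radians(t)),0,np.cos(np.radians(t))])
        tgt=m+ax*h
        def f(j):
            P,o=fk([np.r_[j,0]],X); return np.r_[(P[0]-tgt)*10,o[0].apply([1,0,0])+ax]
        s=least_squares(f,np.radians([15,10,-20,0,-40]),bounds=(lo[:5],hi[:5]))
        print(h,t,np.degrees(s.x).round(1),np.abs(s.fun).max().round(4), tgt.round(4))
E
python3 kin.py
```

```text
[-0.000e+00  1.989e-01  6.017e-01  4.636e-01 -0.000e+00  3.781e-01
 -1.000e-04 -1.917e-01  0.000e+00] 2.8126990064688617e-05
0.006 25 [ 30.2   3.4 -45.   31.1 -22.1] 0.0 [0.603  0.0757 0.1761]
0.006 20 [ 30.7   5.6 -36.3  17.8 -31.5] 0.0 [0.6035 0.0757 0.1763]
0.02 25 [ 31.1   2.  -43.9  28.8 -24.5] 0.0 [0.5971 0.0754 0.1888]
0.02 20 [ 31.1   4.4 -35.5  17.  -33.5] 0.0 [0.5987 0.0755 0.1895]
0.04 25 [ 32.2  -0.  -42.6  26.3 -27.8] 0.0 [0.5887 0.075  0.207 ]
0.04 20 [ 31.6   2.6 -34.3  16.1 -36.4] 0.0 [0.5919 0.0752 0.2083]
0.07 25 [ 33.7  -2.9 -40.6  23.6 -32.7] 0.0 [0.576  0.0744 0.2341]
0.07 20 [ 32.4   0.1 -32.6  15.  -40.7] 0.0 [0.5816 0.0746 0.2365]
0.09 25 [ 34.6  -4.7 -39.4  22.3 -35.8] 0.0 [0.5676 0.0739 0.2523]
0.09 20 [ 33.   -1.4 -31.3  14.4 -43.5] 0.0 [0.5748 0.0743 0.2553]
```

Request:
send_rows([
  [0,[-0.02,-0.02,-0.06],[0,0,-0.004]],
  [0,[0,0,-0.08],[0,0,0]],
  [0,[0,0,-0.06],[0,0,0]],
  [0,[0,0,-0.02],[0,0,0]],
  [0,[0,0,0],[0,0,0]],
])

```text
clock: 19.0
tool_pos: [0.4353, -0.3959, 0.1345]
orientation: [-179.6, 0.2, -151.8]
force: [0.4, 0.0, 0.1]
opening: 0.0872
```

```bash
python3 logj.py
```

```text
[-23.2  16.6 -18.    0.1 -55.   51.3] [ 0.4353 -0.3959  0.1345] [-179.6    0.2 -151.8] [0.4 0.  0.1] 0.0872 19.0
```

Request:
send_rows([
  [0,[-0.02,-0.016,-0.02],[0,0,0]],
  [0,[-0.005,-0.004,-0.04],[0,0,0]],
  [0,[0,0,-0.05],[0,0,0]],
  [0,[0,0,-0.04],[0,0,0]],
  [0,[0,0,-0.03],[0,0,0]],
  [0,[0,0,-0.01],[0,0,0]],
])

```text
clock: 19.6
tool_pos: [0.4302, -0.4013, 0.086]
orientation: [-179.4, 0.3, -151.7]
force: [-0.3, 0.1, 0.4]
opening: 0.0877
```

```bash
python3 logj.py; python3 - <<'E'
from h import *
shot('side','side10'); a=cv2.resize(load('side10')['color'][220:420,250:470],None,fx=2.5,fy=2.5,interpolation=cv2.INTER_CUBIC); cv2.imwrite('pics/m10.png',a)
E
```

```text
[-23.9  19.4 -21.3   0.2 -48.6  52.1] [ 0.4302 -0.4013  0.086 ] [-179.4    0.3 -151.7] [-0.3  0.1  0.4] 0.0877 19.6
```

View pics/m10.png

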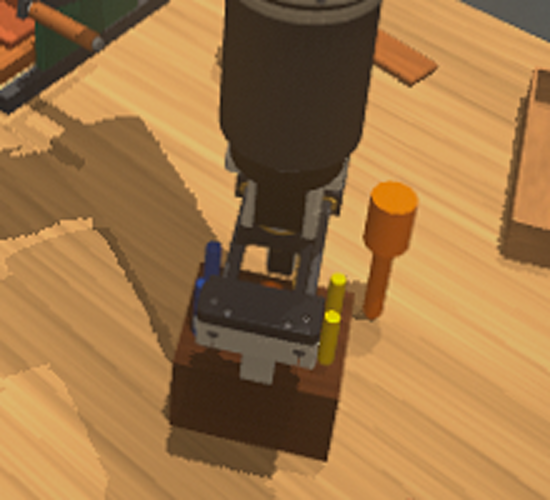

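Request:
send_rows([
  [1,[0,0.006,-0.014],[0.001,0.001,0]],
  [1,[0,0,-0.003],[0,0,0]],
  [1,[0,0,0],[0,0,0]],
  [1,[0,0,0],[0,0,0]],
  [1,[0,0,0],[0,0,0]],
  [1,[0,0,0],[0,0,0]],
])

```text
clock: 20.25
tool_pos: [0.4309, -0.4001, 0.0822]
orientation: [-179.9, 0.2, -151.7]
force: [0.0, 1.0, -0.1]
opening: 0.045
```

```bash
python3 logj.py
```

```text
[-23.9  19.9 -21.1  -0.1 -48.8  52.2] [ 0.4309 -0.4001  0.0822] [-179.9    0.2 -151.7] [ 0.   1.  -0.1] 0.045 20.25
```

Request:
send_rows([
  [1,[0,0,0],[0,0,0]],
  [1,[0,0,0],[0,0,0]],
  [1,[0,0,0],[0,0,0]],
  [1,[0,0,0],[0,0,0]],
  [1,[0,0,0],[0,0,0]],
])

```text
clock: 20.75
tool_pos: [0.431, -0.4001, 0.0826]
orientation: [-179.8, 0.2, -151.7]
force: [-0.0, -0.2, -0.9]
opening: 0.0253
```

```bash
python3 logj.py
```

```text
[-23.9  19.9 -21.1  -0.1 -48.8  52.2] [ 0.431  -0.4001  0.0826] [-179.8    0.2 -151.7] [-0.  -0.2 -0.9] 0.0253 20.75
```

Request:
send_rows([
  [1,[0,0,0.04],[0,0,0]],
  [1,[0,0,0.08],[0,0,0]],
  [1,[0,0,0.14],[0,0,0]],
  [1,[0,0,0.16],[0,0,0]],
  [1,[0,0,0.16],[0,0,0]],
  [1,[0,0,0.16],[0,0,0]],
  [1,[0,0,0.08],[0,0,0]],
  [1,[0,0,0],[0,0,0]],
])

```text
clock: 21.55
tool_pos: [0.4286, -0.399, 0.2994]
orientation: [-179.8, 0.2, -151.7]
force: [0.1, -0.4, -1.5]
opening: 0.0253
```

```bash
python3 logj.py; python3 - <<'E'
from h import *
s=shot('wrist','wrist11'); shot('side','side11');cv2.imwrite('pics/m11.png',np.hstack([cv2.resize(s['color'],(400,300)),cv2.resize(load('side11')['color'],(400,300))]))
E
```

```text
[-23.9   9.8  -4.4  -0.  -75.5  52.1] [ 0.4286 -0.399   0.2994] [-179.8    0.2 -151.7] [ 0.1 -0.4 -1.5] 0.0253 21.55
```

View pics/m11.png

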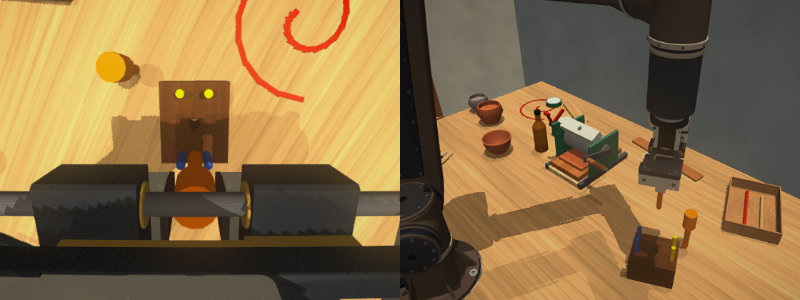

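Request:
send_rows([
  [1,[0.03,0.1,0],[0,0,-0.018]],
  [1,[0.045,0.16,0],[0,0,-0.018]],
  [1,[0.045,0.16,0],[0,0,-0.018]],
  [1,[0.045,0.16,0],[0,0,-0.017]],
  [1,[0.045,0.16,0],[0,0,0]],
  [1,[0.045,0.16,0],[0,0,0]],
  [1,[0.045,0.16,0],[0,0,0]],
  [1,[0.045,0.16,0],[0,0,0]],
  [1,[0.045,0.16,0],[0,0,0]],
  [1,[0.045,0.16,0],[0,0,0]],
  [1,[0.03,0.12,0],[0,0,0]],
  [1,[0.01,0.03,0],[0,0,0]],
])

```text
clock: 22.85
tool_pos: [0.5369, 0.0413, 0.2749]
orientation: [179.6, -1.8, -178.8]
force: [0.0, 0.2, -1.5]
opening: 0.0252
```

```bash
python3 logj.py
```

```text
[ 24.5   7.2 -10.3  -1.1 -74.  -22.9] [0.5369 0.0413 0.2749] [ 179.6   -1.8 -178.8] [ 0.   0.2 -1.5] 0.0252 22.85
```

Request:
send_rows([
  [1,[0.02,0.04,0.03],[-0.001,-0.019,0.003]],
  [1,[0.02,0.04,0.01],[0,-0.019,0.002]],
  [1,[0.02,0.03,0],[0,-0.019,0]],
  [1,[0.02,0.02,0],[0,-0.018,0]],
  [1,[0.01,0,0],[0,0,0]],
  [1,[0,0,0],[0,0,0]],
])

```text
clock: 23.45
tool_pos: [0.5534, 0.0725, 0.2702]
orientation: [-178.1, 24.8, -176.1]
force: [0.4, 1.1, -0.4]
opening: 0.025
```

```bash
python3 logj.py; cat > ins.py <<'E'
from h import *
from ov import T
import sys
def state(foot_off=np.zeros(2), mouth=None, verbose=True):
    """foot_off: pin axis offset in tool xy at foot"""
    o=sensors.get_obs(); Rt=R.from_euler('xyz',o['orientation'],degrees=True)
    yaw=np.load('roller.npy')[2]; B=R.from_euler('z',yaw)*R.from_euler('y',-25,degrees=True)
    m=T([-.033,0,.1707])[0] if mouth is None else mouth
    f=o['tool_pos']+Rt.apply([foot_off[0],foot_off[1],.0726])
    l=B.inv().apply(f-m); tz=B.inv().apply(Rt.apply([0,0,-1])); tx=B.inv().apply(Rt.apply([1,0,0]))
    # rotation vector (world) to align
    rv=B.apply(np.cross(tz,[0,0,1])); 
    if verbose: print('clock',o['clock'],'foot in bore frame mm',(l*1e3).round(1),'tilt err deg',np.degrees(tz[:2]).round(2),'jaw yaw',np.degrees(np.arctan2(tx[1],tx[0])).round(1),'rotvec units',(np.degrees(rv)/360).round(4),'force',o['force'].round(1),'F bore',B.inv().apply(o['force']).round(1))
    return o,Rt,B,m,l
def go(target_l,o,Rt,B,m,rot=True):
    """TCP shift (units) so that, after aligning, foot at target_l in bore frame"""
    tcp=m+B.apply(np.asarray(target_l)+[0,0,.0726]); print('shift units',((tcp-o['tool_pos'])/.25).round(4))
if __name__=='__main__':
    a=state(); go([0,0,float(sys.argv[1])],*a[:4])
E
python3 ins.py .03
```

```text
[ 36.7  -6.9 -39.1  23.3 -40.  -48.9] [0.5534 0.0725 0.2702] [-178.1   24.8 -176.1] [ 0.4  1.1 -0.4] 0.025 23.45
clock 23.45 foot in bore frame mm [-5.5 -2.6 39.7] tilt err deg [0.21 1.48] jaw yaw -179.1 rotvec units [ 0.0038 -0.0004  0.0017] force [ 0.4  1.1 -0.4] F bore [ 0.2  1.  -0.6]
shift units [ 0.0353  0.0047 -0.0262]
```

```bash
python3 - <<'E'
from ins import *
s=shot('wrist','wrist12'); o,Rt,B,m,l=state(verbose=False)
im=cv2.resize(s['color'],None,fx=1.4,fy=1.4)
for w in (m,o['tool_pos']+Rt.apply([0,0,.0726]),o['tool_pos']):
    u=proj(s,w)[0]; print(u.round(1)); cv2.drawMarker(im,tuple(int(t*1.4) for t in u),(255,0,255),cv2.MARKER_CROSS,10,1)
cv2.imwrite('pics/w12.png',im)
E
```

```text
[265.6 204.6]
[274.5 214.2]
[275.1 258.9]
```

View pics/w12.png

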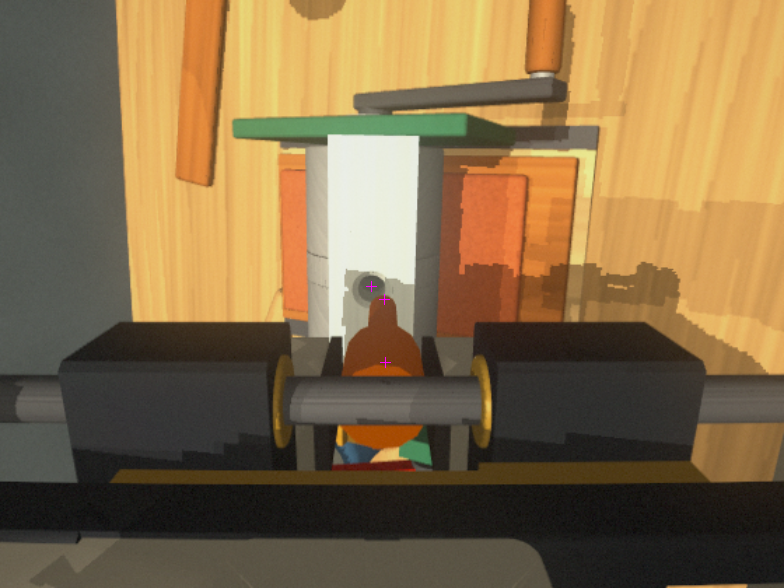

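```bash
python3 - <<'E'
from ins import *
s=load('wrist12')
im=cv2.resize(s['color'][180:280,220:330],None,fx=6,fy=6,interpolation=cv2.INTER_NEAREST)
im=cv2.convertScaleAbs(im,alpha=1.5,beta=10)
for k in range(0,110,10): cv2.putText(im,str(220+k),(k*6,10),0,.35,(0,255,0)); cv2.putText(im,str(180+k),(0,k*6+5),0,.35,(0,255,0))
cv2.imwrite('pics/w12z.png',im)
o,Rt,B,m,l=state(verbose=False)
for r in (.0075,):
    ring=[m+B.apply([r*np.cos(a),r*np.sin(a),0]) for a in np.radians(range(0,360,45))]; print(proj(s,np.array(ring)).round(1).tolist())
W=cloud(s)
for (u,v) in [(250,190),(290,195),(250,230),(280,200)]:
    print(u,v,B.inv().apply(W[v,u]-m).round(4))
E
```

```text
[[255.6, 204.4], [258.4, 211.3], [265.4, 214.2], [272.5, 211.5], [275.5, 204.7], [272.7, 197.8], [265.7, 194.8], [258.5, 197.5]]
250 190 [ 0.0117 -0.0111  0.0006]
290 195 [-0.0181 -0.0079  0.0013]
250 230 [0.0116 0.0201 0.0002]
280 200 [-0.0108 -0.0037  0.    ]
```

View pics/w12z.png

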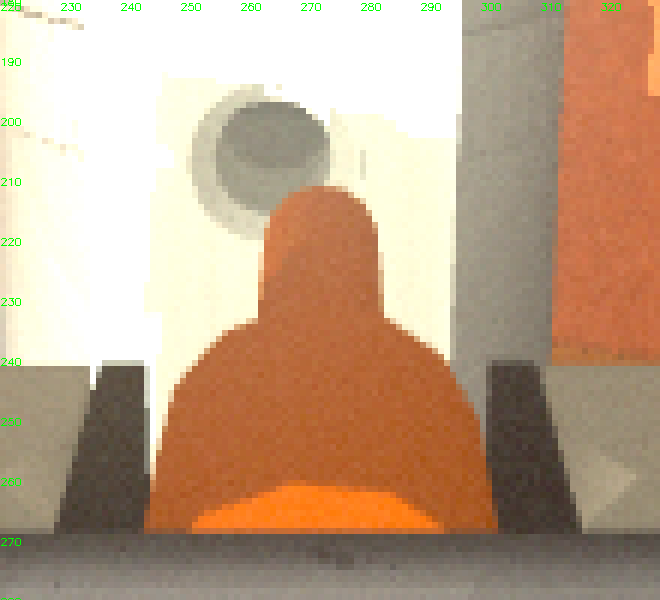

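```bash
cat > ovp.py <<'E'
from ins import *
def overlay(fn,out,off=(0,0),win=(220,180,110,100),mo=(0,0)):
    s=load(fn); u0,v0,w,h=win; k=6
    im=cv2.convertScaleAbs(cv2.resize(s['color'][v0:v0+h,u0:u0+w],None,fx=k,fy=k,interpolation=cv2.INTER_NEAREST),alpha=1.3)
    o,Rt,B,m,l=state(verbose=False)
    def circ(fn,r,col):
        P=np.array([fn(r*np.cos(a),r*np.sin(a)) for a in np.linspace(0,2*np.pi,60)]); U=proj(s,P)
        cv2.polylines(im,[((U-[u0,v0]+.5)*k).astype(np.int32)],True,col,1)
    t=lambda z:(lambda a,b:o['tool_pos']+Rt.apply([a+off[0],b+off[1],z]))
    circ(t(.0076),.013,(255,0,0)); circ(t(.0076),.006,(255,0,0)); circ(t(.0626),.006,(0,255,0)); circ(t(.0726),.0015,(0,255,0))
    circ(t(-.0274),.013,(255,0,255))
    b=lambda a,c:m+B.apply([a+mo[0],c+mo[1],0]); circ(b,.0075,(0,0,255)); circ(lambda a,c:m+B.apply([a+mo[0],c+mo[1],-.026]),.0075,(0,0,255))
    cv2.imwrite('pics/'+out+'.png',im)
if __name__=='__main__': overlay('wrist12','w12o')
E
python3 ovp.py
```

```text
(no output)
```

View pics/w12o.png

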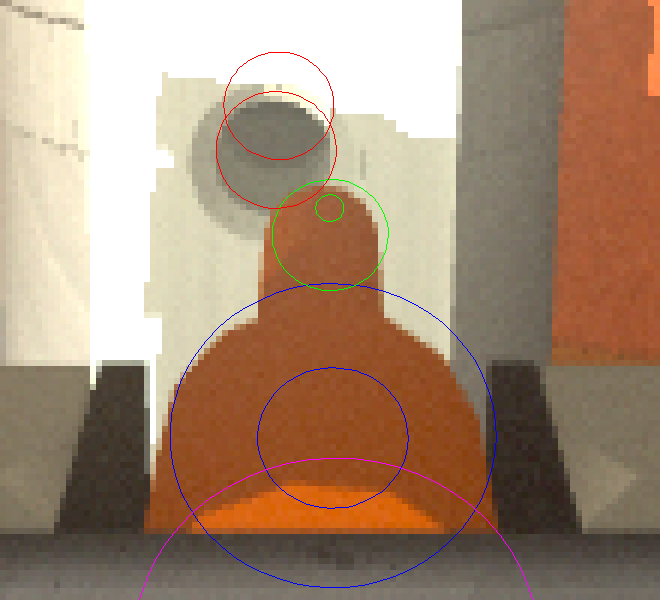

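```bash
python3 ins.py .015
```

```text
clock 23.5 foot in bore frame mm [-6.3 -3.1 39.4] tilt err deg [0.3  1.51] jaw yaw -179.2 rotvec units [ 0.0038 -0.0006  0.0018] force [-1.3 -1.1 -2.8] F bore [-2.4 -1.  -2. ]
shift units [ 0.0622  0.0079 -0.0782]
```

Request:
send_rows([
  [1,[0.03,0.006,-0.02],[0.0038,-0.0005,0.0018]],
  [1,[0.02,0.002,-0.028],[0,0,0]],
  [1,[0.012,0,-0.026],[0,0,0]],
  [1,[0,0,0],[0,0,0]],
])

```text
clock: 23.9
tool_pos: [0.5717, 0.0735, 0.251]
orientation: [-179.6, 24.9, -176.5]
force: [0.5, 0.8, -0.1]
opening: 0.0253
```

```bash
python3 ins.py .01;  python3 - <<'E'
from ovp import *
shot('wrist','wrist13'); overlay('wrist13','w13o')
E
python3 ins.py .01
```

```text
clock 23.9 foot in bore frame mm [ 3.  -0.7 14.5] tilt err deg [0.11 0.08] jaw yaw -179.4 rotvec units [ 0.0002 -0.0003  0.0001] force [ 0.5  0.8 -0.1] F bore [ 0.4  0.8 -0.3]
shift units [-0.004   0.0022 -0.0218]
clock 23.95 foot in bore frame mm [ 3.3 -0.6 14.9] tilt err deg [0.08 0.07] jaw yaw -179.4 rotvec units [ 0.0002 -0.0002  0.0001] force [ 0.3  0.1 -0.8] F bore [-0.1  0.1 -0.9]
shift units [-0.0042  0.0017 -0.0235]
```

View pics/w13o.png

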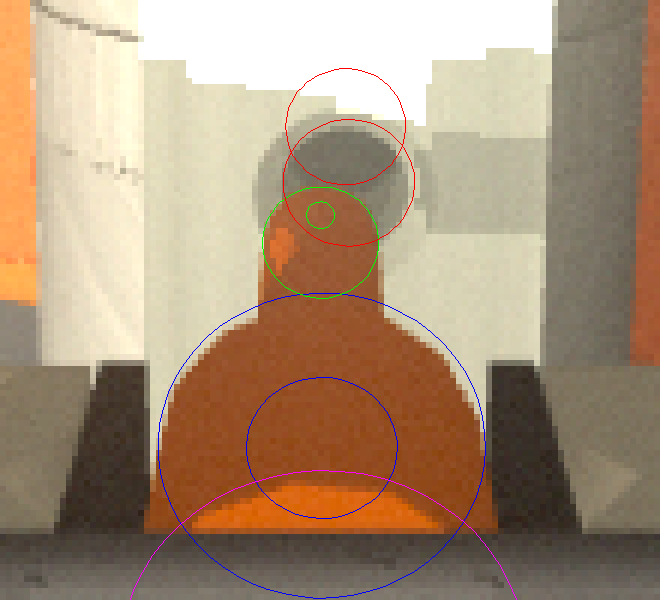

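```bash
python3 - <<'E'
from ins import *
a=state(); 
for h in (.012,.006,0,-.01): go([.0003,.0005,h],*a[:4])
E
```

```text
clock 23.95 foot in bore frame mm [ 3.3 -0.6 14.9] tilt err deg [0.08 0.07] jaw yaw -179.4 rotvec units [ 0.0002 -0.0002  0.0001] force [ 0.3  0.1 -0.8] F bore [-0.1  0.1 -0.9]
shift units [-0.0065  0.0036 -0.0157]
shift units [ 0.0036  0.0041 -0.0375]
shift units [ 0.0137  0.0046 -0.0592]
shift units [ 0.0306  0.0054 -0.0955]
```

Request:
send_rows([
  [1,[-0.006,0.0036,-0.016],[0,0,0]],
  [1,[0.003,0,-0.012],[0,0,0]],
  [1,[0,0,0],[0,0,0]],
])

```text
clock: 24.25
tool_pos: [0.5711, 0.0747, 0.244]
orientation: [-179.6, 24.9, -176.4]
force: [0.7, -0.3, -1.0]
opening: 0.025
```

```bash
python3 - <<'E'
from ovp import *
shot('wrist','wrist14'); overlay('wrist14','w14o')
a=state(); 
for h in (.004,0,-.01): go([.0003,.0005,h],*a[:4])
E
```

```text
clock 24.3 foot in bore frame mm [-0.2  0.4  8.6] tilt err deg [0.09 0.12] jaw yaw -179.4 rotvec units [ 0.0003 -0.0002  0.0001] force [ 0.7  0.  -1.2] F bore [ 0.1 -0.  -1.3]
shift units [ 0.0091  0.0001 -0.0161]
shift units [ 0.0159  0.0005 -0.0306]
shift units [ 0.0328  0.0013 -0.0668]
```

View pics/w14o.png

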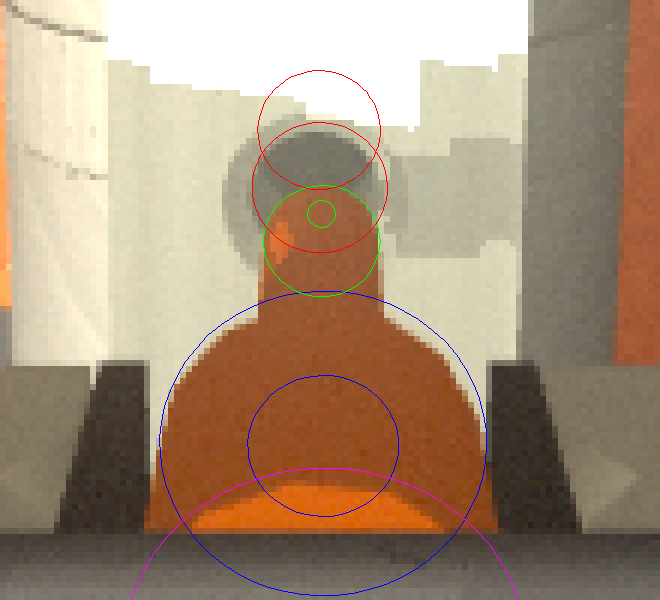

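Request:
send_rows([
  [1,[0.007,0.0015,-0.012],[0,0,0]],
  [1,[0.006,0,-0.013],[0,0,0]],
  [1,[0.004,0,-0.009],[0,0,0]],
])

```text
clock: 24.6
tool_pos: [0.5758, 0.0755, 0.2361]
orientation: [-179.6, 25.0, -176.4]
force: [-0.1, -0.4, -0.2]
opening: 0.0252
```

```bash
python3 - <<'E'
from ins import *
a=state(); 
for h in (-.005,-.01): go([.0005,.0007,h],*a[:4])
E
```

```text
clock 24.6 foot in bore frame mm [ 0.7  1.1 -0.8] tilt err deg [0.   0.06] jaw yaw -179.4 rotvec units [0.0002 0.     0.0001] force [-0.1 -0.4 -0.2] F bore [-0.2 -0.4 -0.2]
shift units [ 0.0064 -0.0015 -0.0157]
shift units [ 0.0148 -0.0011 -0.0339]
```

Request:
send_rows([
  [1,[0.007,-0.001,-0.016],[0,0,0]],
  [1,[0.0075,0,-0.016],[0,0,0]],
])

```text
clock: 24.8
tool_pos: [0.5798, 0.0754, 0.2278]
orientation: [-179.7, 25.0, -176.4]
force: [-0.8, -0.3, -1.4]
opening: 0.0251
```

```bash
python3 - <<'E'
from ins import *
a=state(); 
for h in (-.01,-.02): go([.0005,.0007,h],*a[:4])
E
```

```text
clock 24.8 foot in bore frame mm [  0.9   0.8 -10. ] tilt err deg [-0.03  0.04] jaw yaw -179.4 rotvec units [0.0001 0.0001 0.0001] force [-0.8 -0.3 -1.4] F bore [-1.3 -0.3 -0.9]
shift units [-0.0012 -0.0006 -0.0005]
shift units [ 0.0157  0.0003 -0.0368]
```

Foot is 10 mm in the bore without force. Going on.

Request:
send_rows([
  [1,[0.006,-0.0004,-0.017],[0,0,0]],
  [1,[0.0075,0.0003,-0.017],[0,0,0]],
  [1,[0.0077,0.0003,-0.017],[0,0,0]],
])

```text
clock: 25.1
tool_pos: [0.5855, 0.0753, 0.2136]
orientation: [-179.7, 25.0, -176.4]
force: [-0.5, -0.2, -2.3]
opening: 0.0254
```

```bash
python3 - <<'E'
from ins import *
a=state(); 
for h in (-.03,-.04): go([.0005,.0007,h],*a[:4])
E
```

```text
clock 25.1 foot in bore frame mm [ -0.    0.4 -25.3] tilt err deg [-0.    0.06] jaw yaw -179.4 rotvec units [0.0001 0.     0.0001] force [-0.5 -0.2 -2.3] F bore [-1.5 -0.1 -1.9]
shift units [ 0.0097  0.0014 -0.0162]
shift units [ 0.0266  0.0022 -0.0524]
```

Request:
send_rows([
  [1,[0.009,0.0008,-0.015],[0,0,0]],
  [1,[0.008,0.0003,-0.016],[0,0,0]],
  [1,[0.008,0.0003,-0.016],[0,0,0]],
])

```text
clock: 25.4
tool_pos: [0.5924, 0.0757, 0.2005]
orientation: [-179.6, 25.0, -176.4]
force: [-0.1, 0.4, -0.8]
opening: 0.025
```

```bash
python3 - <<'E'
from ins import *
a=state(); 
for h in (-.045,-.055,-.065): go([.0004,.0006,h],*a[:4])
E
```

```text
clock 25.4 foot in bore frame mm [  0.6   0.4 -40. ] tilt err deg [0.02 0.07] jaw yaw -179.4 rotvec units [ 0.0002 -0.      0.0001] force [-0.1  0.4 -0.8] F bore [-0.4  0.4 -0.7]
shift units [ 0.0074  0.0008 -0.0184]
shift units [ 0.0243  0.0017 -0.0547]
shift units [ 0.0412  0.0025 -0.0909]
```

Request:
send_rows([
  [1,[0.0075,0.0005,-0.017],[0,0,0]],
  [1,[0.0078,0.0003,-0.017],[0,0,0]],
  [1,[0.0078,0.0003,-0.017],[0,0,0]],
])

```text
clock: 25.7
tool_pos: [0.5987, 0.076, 0.1866]
orientation: [-179.6, 25.0, -176.4]
force: [0.8, 0.2, -1.0]
opening: 0.0256
```

```bash
python3 - <<'E'
from ins import *
a=state(); 
for h in (-.06,-.065): go([.0004,.0006,h],*a[:4])
E
```

```text
clock 25.7 foot in bore frame mm [  0.5   0.5 -55.3] tilt err deg [0.02 0.06] jaw yaw -179.4 rotvec units [ 0.0002 -0.0001  0.0001] force [ 0.8  0.2 -1. ] F bore [ 0.3  0.1 -1.3]
shift units [ 0.0074  0.0006 -0.0171]
shift units [ 0.0158  0.0011 -0.0352]
```

Request:
send_rows([
  [1,[0.0078,0.0003,-0.017],[0,0,0]],
  [1,[0.006,0.0003,-0.013],[0,0,0]],
  [1,[0.004,0,-0.009],[0,0,0]],
])

```text
clock: 26.0
tool_pos: [0.6032, 0.0759, 0.177]
orientation: [-179.6, 25.0, -176.4]
force: [-40.3, 2.6, 39.2]
opening: 0.0255
```

```bash
python3 - <<'E'
from ins import *
a=state(); 
for h in (-.065,-.067): go([.0004,.0006,h],*a[:4])
E
```

```text
clock 26.0 foot in bore frame mm [  0.6   0.  -65.9] tilt err deg [-0.02  0.1 ] jaw yaw -179.4 rotvec units [0.0002 0.0001 0.0001] force [-40.3   2.6  39.2] F bore [-19.8   4.6  52.5]
shift units [-0.0021  0.0018  0.0031]
shift units [ 0.0013  0.0019 -0.0042]
```

Request:
send_rows([
  [1,[-0.001,0,0.001],[0,0,0]],
  [0,[0,0,0],[0,0,0]],
  [0,[0,0,0],[0,0,0]],
  [0,[0,0,0],[0,0,0]],
  [0,[0,0,0],[0,0,0]],
  [0,[0,0,0],[0,0,0]],
  [0,[0,0,0],[0,0,0]],
])

```text
clock: 26.7
tool_pos: [0.6037, 0.0763, 0.1781]
orientation: [-179.6, 25.1, -176.4]
force: [-0.2, -0.7, -0.9]
opening: 0.0677
```

```bash
python3 ins.py -.03
```

```text
clock 26.7 foot in bore frame mm [  1.7   0.5 -65.1] tilt err deg [-0.15  0.05] jaw yaw -179.3 rotvec units [0.0001 0.0004 0.0001] force [-0.2 -0.7 -0.9] F bore [-0.6 -0.7 -0.7]
shift units [-0.0646 -0.0053  0.1249]
```

Retreat along the axis, then look.

Request:
send_rows([
  [0,[-0.03,-0.002,0.065],[0,0,0]],
  [0,[-0.042,-0.002,0.09],[0,0,0]],
  [0,[-0.042,-0.002,0.09],[0,0,0]],
  [0,[-0.06,0,0.12],[0,0.01,0]],
  [0,[-0.06,0.1,0.12],[0,0.01,0]],
  [0,[-0.04,0.1,0.08],[0,0,0]],
  [0,[0,0,0],[0,0,0]],
])

```text
clock: 27.4
tool_pos: [0.529, 0.1249, 0.3218]
orientation: [179.8, 17.2, -176.6]
force: [-0.3, -0.3, -1.2]
opening: 0.0877
```

```bash
python3 logj.py; python3 - <<'E'
from ins import *
s=shot('wrist','wrist15'); shot('side','side15');shot('scene','scene15')
cv2.imwrite('pics/m15.png',np.vstack([np.hstack([cv2.resize(s['color'],(400,300)),cv2.resize(load('side15')['color'][70:280,100:380],(400,300))])]))
W=cloud(s); yaw=np.load('roller.npy')[2]; B=R.from_euler('z',yaw)*R.from_euler('y',-25,degrees=True); m=T([-.033,0,.1707])[0]
L=B.inv().apply(W.reshape(-1,3)-m); k=(np.hypot(L[:,0],L[:,1])<.011)&(L[:,2]>.015)&(L[:,2]<.08)
print('head top in bore frame',k.sum(),np.percentile(L[k],[5,50,95],axis=0).round(4).tolist())
try:
    import crank
    from meas import hq; hq(s)
except Exception as e: print(e)
E
```

```text
[ 41.3  -5.8 -25.   12.3 -57.5 -43.2] [0.529  0.1249 0.3218] [ 179.8   17.2 -176.6] [-0.3 -0.3 -1.2] 0.0877 27.4
head top in bore frame 669 [[-0.009, -0.009, 0.0345], [0.0, -0.0003, 0.0356], [0.0091, 0.0087, 0.0368]]
0 handle c [-0.106  0.128] q -0.007961598749871901
```

View pics/m15.png

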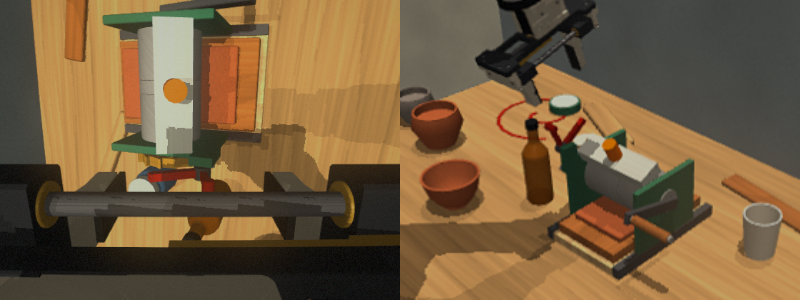

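View pics/scene15.png

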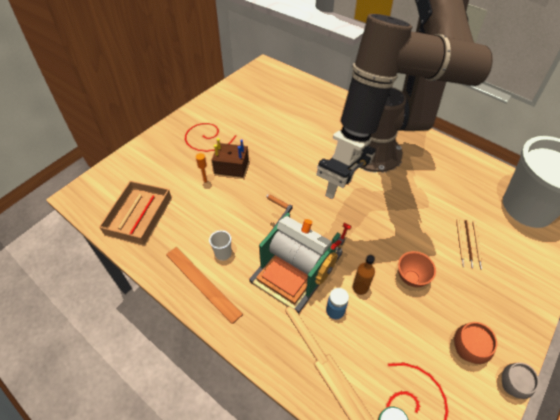

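```bash
python3 -c "
from plant import order
print(order.close_job())"
```

```text
the job is handed in; nothing more can be done
None
```

I threw the pawl off, eased the drum back to its home position and pushed the pin home. I let go of it and handed the job in at about 27.5 s of the 72 s allowed. No verdict came back.

**How it went:**
- **Pawl:** I pushed the red knob towards the roller's front with the shut fingers until it went over centre onto its stop.
- **Drum:** I wound the crank back with a grip on its handle, slowly. Tilting the tool to follow the crank ran joints 3 and 5 close to their limits, and the handle slipped about 8 mm in the fingers. I let go, re-gripped from straight above and carried on. A last push on the handle corrected an error of about 0.035 rad that the camera showed.
- **Pin:** I took the 26 mm wide pin from the stand, not the larger one standing beside it. It went down the bore without resistance until the shoulder met the bar, with about 52 N at contact.

**Last checks:**
- **Pin seated:** the head's top is 35.6 mm above the bore's mouth along its axis (35 mm means fully home). Its centre is within 0.5 mm of the axis.
- **Drum:** I measured it at about -0.014 rad before inserting the pin. The final picture did not show the handle in depth, so I have no measurement of the drum after insertion.
- **Pawl and the rest:** in the last pictures the pawl is thrown off, and the bowl, jar, amber bottle and beaker look unmoved and upright. I judged those by eye. The gripper is open and clear of everything.

One disagreement between measurements: my early fits from the scene and side cameras put the roller 5 to 16 mm apart sideways. I used the side camera's value, and the wrist camera later confirmed it.

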